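# Pack the lock barrels into the call-out case

## Task

Pour all six lock barrels from the long-handled steel dipper into the empty compartment of the open case, stand the empty dipper upright on the bench again, then shut the case's lid fully. Leave the other things on the bench where they are.

Things in the scene. Friction and masses are not known exactly. Their poses are not given: they have to be found in the camera images.
- dipper: Small stainless-steel dipper standing on the bench with six lock barrels in it: a round flared cup (62 mm high, outside diameter 62 mm at the foot and 116 mm at the rim, wall 3 mm, floor 4 mm thick, walls 23 deg off its axis, slippery steel) with a straight black handle. Dipper about 0.2 kg, load about 0.25 kg. Origin: centre of the underside; z up the cup's axis; the handle points along -x.
- dipper_mouth (a point): Centre of the dipper's mouth, on the cup axis at rim height, 62 mm above the foot. The rim is 58 mm from it all round. Tipped slowly sideways, the barrels begin to slide out at about 70 deg, all are out by about 95 deg, and they land some 50 mm beyond the lip when it is 130 mm above the bench.
- dipper_grip (a point): Point on the dipper's handle close to the cup, 85 mm from the cup axis along -x and 52 mm above the foot, good to grip. The black grip is a bar 16 mm wide (y), 22 mm high (z, from 41 to 63 mm above the foot) and 83 mm long (from 63 to 146 mm from the cup axis); nothing lies under it.
- case: Green plastic parts case, fixed to the bench, 180 mm deep (x), 340 mm wide (y), 70 mm high, with three grey compartments side by side along y and its lid standing open at the back (+x side). Origin: centre of the underside; z up; the front with the carrying handle looks along -x.
- tray_empty: The empty one of the three grey compartments in the case (the others hold padlocks and latches); any of the three places. Outside 168 mm (x) by 107 mm (y) by 56 mm high, walls and floor 3 mm. Origin: centre of its underside, 4 mm above the bench; axes as the case. The compartment's rim is 60 mm and the case's rim 70 mm above the bench.
- tray_empty_floor (a point): Centre of the empty compartment's inner floor, 7 mm above the bench.
- lid (a joint): Case lid angle in rad: 0 shut flat on the case, 1.57 upright, 1.9 the stop leaning back. The hinge is stiff: the lid stays where it is left and a push of about 2 to 4 N at its free edge moves it. The lid is a plate 180 mm deep from hinge to free edge, 340 mm wide, 10 mm thick (13 over ribs); shut, its top lies 81 to 83 mm above the bench.
- lid_hinge (a point): Middle of the lid's hinge line, on the case's back rim, 70 mm above the bench; the line runs along the case's y. Shut, the lid reaches from here along the case's -x.
- lid_edge (a point): Middle of the lid's free edge, on the outer face, 180 mm from the hinge line.
- barrel1: One of the six alike lock barrels, brass with a steel flange: body 22 mm diameter, flange 27 mm diameter at the +z end, 30 mm long in all. Origin: its middle; z along its axis.
- barrel2: Another of the six lock barrels, the same; origin in its middle.
- barrel3: Another of the six lock barrels, the same; origin in its middle.
- barrel4: Another of the six lock barrels, the same; origin in its middle.
- barrel5: Another of the six lock barrels, the same; origin in its middle.
- barrel6: Another of the six lock barrels, the same; origin in its middle.
- spray_can: Bystander: spray can, 52 mm diameter, 170 mm tall, standing beside the dipper. Origin: centre of the underside.
- mug: Bystander: plain metal mug, 76 mm diameter, 80 mm tall, D-handle towards its +y, standing beside the dipper. Origin: centre of the underside.
- big_padlock: Bystander: large brass padlock standing upright beyond the dipper, 34 x 70 mm (x, y), 110 mm high with its shackle. Origin: centre of the underside.
- mortice_lock: Bystander: steel mortice lock lying flat, 200 x 105 mm, 22 mm high. Origin: centre of the underside of its case.
- screwdriver: Bystander: screwdriver 200 mm long lying on the bench, handle towards its -x, about 30 mm high. Origin: under the middle of its length.
- chip_brush: Bystander: flat dusting brush with a wooden handle, 190 mm long, lying in front of the case, handle towards its -x, 20 mm high. Origin: under the middle of its length.
Not all that is in view belongs to the job. Leave any orange or purple look-alike of the barrel6 alone.

How it is judged:
By the outcome, as a careful person would: the job done as asked, in the order asked, and still so for the second after the job is handed in, with the robot touching nothing.
It also fails if it takes over 72 s, if anything falls off the work surface, if the arm or the gripper's body presses on something with over 40 N, if the wrist force passes 120 N, or if a joint passes its speed limit or range.

## Robot

A 6-joint arm with a two-finger parallel gripper is mounted at the origin on the work surface. World frame = base frame: x ahead of the robot, y to its left, z up, the work surface at z = 0. Lengths are in mm, angles in rad, forces in N, time in s.
With the tool pointing down it reaches from about 250 to 800 mm from the base axis. Payload 8.5 kg.
Tool frame: the origin (TCP) lies midway between the tips of the shut fingers; the grasp point (between the pads) lies 19 mm behind it; x points along the fingers, z is the direction in which the jaws open and shut, and the axes are right-handed (so a half turn about x gives the same grasp; the last joint's range is limited). The gripper opens to 85 mm and grips with 20 to 120 N. Pads are 22 mm wide; open, the fingers measure 114 mm over their backs; the gripper's body (76 mm by 85 mm) begins 54 mm behind the grasp point. The pads swing forward as they close: fully open they stand 13 mm farther back than shut.
Start: joints at [-1.331, 0.238, -0.013, 1.319, 0, 1.571], TCP at [124.68, -509.935, 231.276] pointing down, gripper open.
Joint ranges: [-2.66, 2.66], [-1.03, 1.9], [-1.14, 1.46], [-1.82, 2.27], [-1.45, 1.34], [-3.14, 3.14]. Speed limits (rad/s): [2.22, 2.22, 2.79, 3.14, 3.14, 3.14].

## Interface

Orientations are given as a 3x3 rotation matrix whose columns are the frame's x, y, z axes.
In Python, from bench import ctrl gives the robot as it stands. The module is installed in compiled form; this text tells all that it offers.
- The arm moves only by the shell command python3 -m pendant 'ROWS' [OPENING] [FORCE]. ROWS is JSON, a list of rows, each a list of 6 numbers: the shift along the tool's x, y, z in m, then the turn, a rotation vector about the tool's x, y, z in degrees. A call has exactly 10 rows; each row is the pose to reach, as a shift and turn from the pose commanded when the call began, along the tool's axes at that moment; what a row does not reach only later rows make up. A row lasts 1/10 s, in which the tool goes at most 50 mm and 8.59 degrees, less where a joint would pass 70% of its speed; a pose out of reach is approached as far as the arm can. A call with a gripper value outside its range is refused whole. OPENING is the closure, from 0 (fully open) to 1 (shut), set as the call begins (- or left out, the last holds). The fingers move at their own pace and stop on an object; FORCE is the grip in N (left out, the last holds). Time passes only in rows, so rows that repeat a pose let the fingers close, or fill a call up. It gives the time, the measured TCP pose, the force and the opening at its end, in the units of the state.
- ctrl.state(): the state, without advancing time (a new reading comes with each control period).
- ctrl.snapshot(name): name is "scene" or "side" or "wrist"; returns a dict with "frame" (420x560x3 uint8, red, green, blue), "K" (3x3 intrinsics, pixels), "dist_coeffs" ([k1, k2, p1, p2, k3] as OpenCV has them; the pictures are not rectified), "T" (4x4, takes a point from camera to world coordinates). Camera axes: x right, y up, looking along -z (the intrinsics and any distortion apply to the point x, -y, -z); pixel columns grow to the right and rows downward; lengths in mm; the calibration is good to about 2 mm. A picture is of the moment at which its call begins. There is no depth.
- ctrl.sign_off(): hands the job in, once; it reports no verdict.
The state is a dict: "clock": time; "joints": joint angles; "joint_velocities": joint speeds; "joint_efforts": joint torques, N m; "tcp_pos": TCP position; "eef_rot": TCP orientation; "force": force on the tool from outside, world axes, zero at the start; "torque": the same for the moment, N m; "grip_width": finger opening in mm.
Only numpy, scipy, OpenCV 4.12 (cv2) and the standard library are available. Lean on these libraries where they do the work, as an engineer would, in place of code of your own. Each camera call takes 0.05 s, during which the arm holds its last target.

## Working session

There is one attempt and no reset: what is moved stays moved. The work goes in short steps, Python scripts to look and compute and a shell command to move; the robot and the scene stay as the last step left them, time stands still between calls to the robot, and variables do not carry over. Pictures are saved under pics/ and viewed, and the job is handed in when it is done.

```bash
mkdir -p pics; ls
python3 - <<'E'
from bench import ctrl
import cv2,numpy as np
np.set_printoptions(precision=4,suppress=True)
print(ctrl.state())
for n in ["scene","side","wrist"]:
    s=ctrl.snapshot(n); cv2.imwrite(f"pics/{n}0.png",s["frame"][...,::-1]); np.savez(f"{n}0.npz",**s); print(n,s["K"],s["dist_coeffs"],s["T"])
E
```

```text
pics
{'clock': 0.0, 'joints': array([-1.331 ,  0.2388, -0.0142,  1.3192,  0.    ,  1.5708]), 'joint_velocities': array([ 0.0006,  0.0002,  0.0005, -0.0001, -0.0008,  0.0005]), 'joint_efforts': array([  0.0009, -53.8779,  34.6439,   0.0185,  -0.0001,   0.    ]), 'tcp_pos': array([ 124.6057, -509.5672,  230.6898]), 'eef_rot': array([[-0.0003,  0.9714,  0.2375],
       [ 0.0014,  0.2375, -0.9714],
       [-1.    ,  0.    , -0.0014]]), 'force': array([-0.063 , -0.1379,  0.6535]), 'torque': array([-0.0118, -0.0108, -0.0667]), 'grip_width': 85.4718653559636}
scene [[471.6409   0.     278.9851]
 [  0.     471.6409 214.1174]
 [  0.       0.       1.    ]] [-0.1685  0.      0.      0.      0.    ] [[   0.9356   -0.2097    0.2842  824.0528]
 [   0.3531    0.5681   -0.7433 -782.6006]
 [  -0.0056    0.7958    0.6056  684.6733]
 [   0.        0.        0.        1.    ]]
side [[488.7974   0.     278.7079]
 [  0.     488.7974 210.7319]
 [  0.       0.       1.    ]] [0.0163 0.     0.     0.     0.    ] [[   0.9304    0.2691   -0.249   263.0078]
 [  -0.3666    0.6977   -0.6155 -787.4076]
 [   0.0081    0.6639    0.7478 1008.0808]
 [   0.        0.        0.        1.    ]]
wrist [[334.184    0.     281.8794]
 [  0.     334.184  206.0101]
 [  0.       0.       1.    ]] [-0.0168  0.      0.      0.      0.    ] [[   0.2389    0.9343    0.2647  191.3218]
 [  -0.9711    0.2297    0.0655 -493.6238]
 [   0.0004   -0.2727    0.9621  373.4817]
 [   0.        0.        0.        1.    ]]
```

View pics/scene0.png

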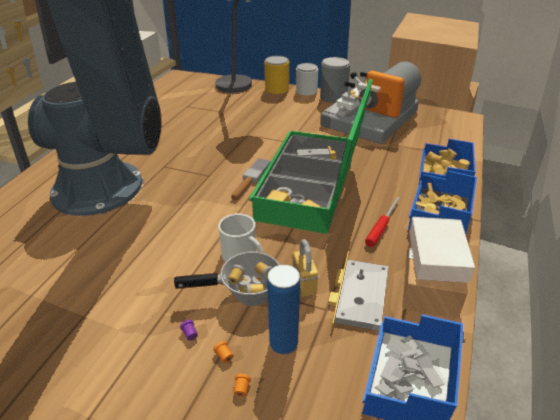

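View pics/side0.png

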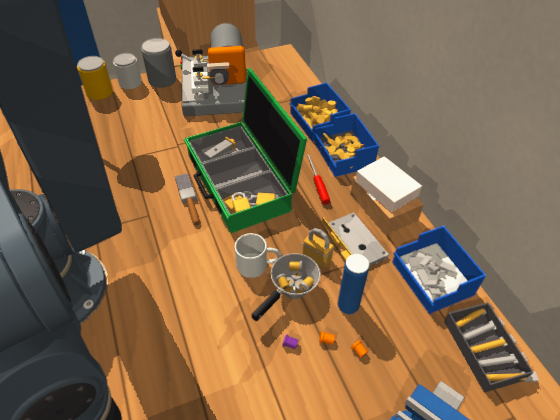

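View pics/wrist0.png

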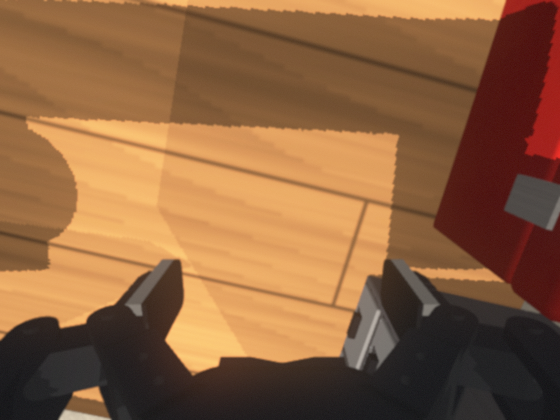

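The scene view shows the steel dipper at (250,278) with its black handle to (180,281). The mug is at (238,238), the can at (284,310), the padlock at (305,268), and the case centre at about (312,180) with its lid open to the right. The middle compartment looks empty, with latches in the far one and padlocks in the near one. The loose orange and purple pieces at (223,351), (242,384) and (188,329) are look-alikes outside the dipper. I'll confirm in enlarged crops.

Run:
```python
import cv2
a=cv2.imread('pics/scene0.png')[75:345,150:420]; b=cv2.imread('pics/side0.png')[60:360,170:400]
cv2.imwrite('pics/c1.png',cv2.resize(a,(594,594),interpolation=cv2.INTER_CUBIC)); cv2.imwrite('pics/c2.png',cv2.resize(b,(460,600),interpolation=cv2.INTER_CUBIC))
```

```text
(no output)
```

View pics/c1.png

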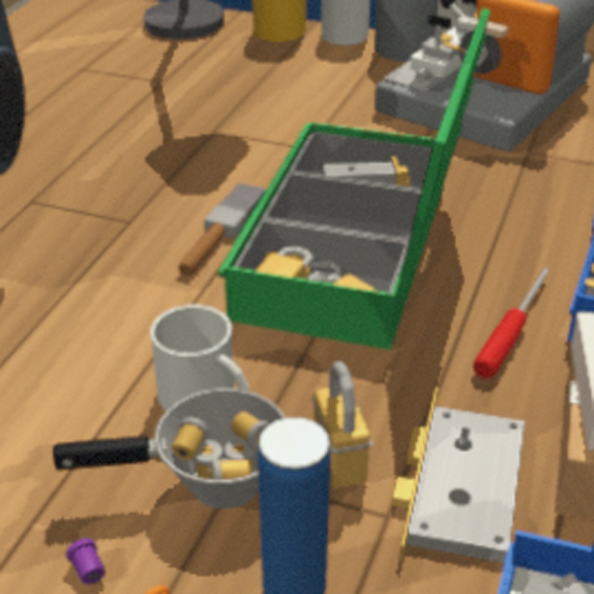

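View pics/c2.png

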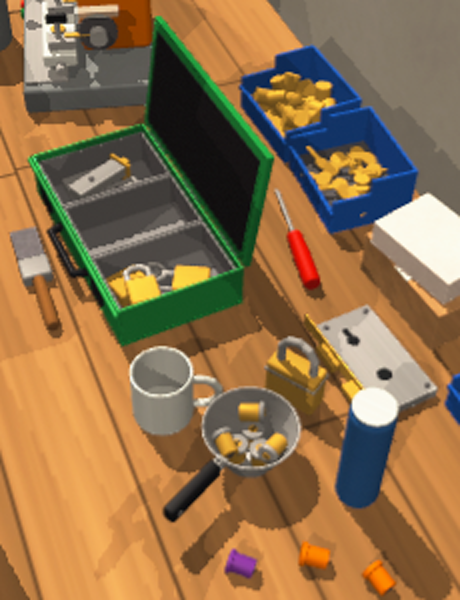

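The crops confirm it. The middle compartment, at scene px (305,168) and side px (232,165), is empty; the far one holds latches and the near one padlocks. Next I'll measure by triangulation.

```bash
cat > h.py <<'E'
import numpy as np,cv2
np.set_printoptions(precision=2,suppress=True)
def load(n):
    d=np.load(n); return {k:d[k] for k in d}
def save(n,tag):
    from bench import ctrl
    s=ctrl.snapshot(n); cv2.imwrite(f"pics/{tag}.png",s["frame"][...,::-1]); np.savez(f"{tag}.npz",**s); return s
def ray(s,p):
    u=cv2.undistortPoints(np.array([[p]],float),s["K"],s["dist_coeffs"])[0,0]
    d=s["T"][:3,:3]@np.array([u[0],-u[1],-1]); return s["T"][:3,3],d/np.linalg.norm(d)
def onz(s,p,z):
    o,d=ray(s,p); return o+d*(z-o[2])/d[2]
def tri(obs):
    A=np.zeros((3,3));b=np.zeros(3);L=[]
    for s,p in obs:
        o,d=ray(s,p);P=np.eye(3)-np.outer(d,d);A+=P;b+=P@o;L.append((o,d))
    x=np.linalg.solve(A,b); return x,[np.linalg.norm(np.cross(x-o,d)) for o,d in L]
def proj(s,X):
    X=np.atleast_2d(X);c=(X-s["T"][:3,3])@s["T"][:3,:3]
    c=c*[1,-1,-1]
    return cv2.projectPoints(c.reshape(-1,1,3),np.zeros(3),np.zeros(3),s["K"],s["dist_coeffs"])[0][:,0]
E
python3 - <<'E'
from h import *
S=load('scene0.npz');D=load('side0.npz')
for n,s,box in (("scene",S,(165,225,225,300)),("side",D,(245,285,285,325))):
    f=s["frame"];x0,y0,x1,y1=box
    g=f.max(2)[y0:y1,x0:x1]
    m=(g<60).astype(np.uint8)
    k,l,st,c=cv2.connectedComponentsWithStats(m)
    for i in range(1,k):
        if st[i,4]>60:
            ys,xs=np.where(l==i); pts=np.c_[xs+x0,ys+y0].astype(np.float32)
            print(n,st[i],cv2.minAreaRect(pts),cv2.boxPoints(cv2.minAreaRect(pts)))
    hsv=cv2.cvtColor(f,cv2.COLOR_RGB2HSV)
    gm=cv2.inRange(hsv,(50,100,40),(80,255,255)); cv2.imwrite(f"pics/g_{n}.png",cv2.resize(gm[50:250,180:400],None,fx=3,fy=3))
a=cv2.imread('pics/scene0.png')[245:310,165:300];cv2.imwrite('pics/d1.png',cv2.resize(a,None,fx=5.5,fy=5.5,interpolation=cv2.INTER_CUBIC))
a=cv2.imread('pics/side0.png')[245:330,245:330];cv2.imwrite('pics/d2.png',cv2.resize(a,None,fx=7,fy=7,interpolation=cv2.INTER_CUBIC))
a=cv2.imread('pics/scene0.png')[75:230,245:380];cv2.imwrite('pics/e1.png',cv2.resize(a,None,fx=3.8,fy=3.8,interpolation=cv2.INTER_CUBIC))
a=cv2.imread('pics/side0.png')[60:235,180:310];cv2.imwrite('pics/e2.png',cv2.resize(a,None,fx=3.4,fy=3.4,interpolation=cv2.INTER_CUBIC))
E
```

```text
scene [ 10  49  43  14 414] ((195.75048828125, 280.6304016113281), (10.482183456420898, 42.10198974609375), 85.03025817871094) [[174.32 277.23]
 [216.27 273.59]
 [217.18 284.03]
 [175.23 287.68]]
side [  7   6  28  30 222] ((266.0000305175781, 305.5000305175781), (6.363960266113281, 36.06244659423828), 45.0) [[251.  316. ]
 [276.5 290.5]
 [281.  295. ]
 [255.5 320.5]]
```

View pics/d1.png

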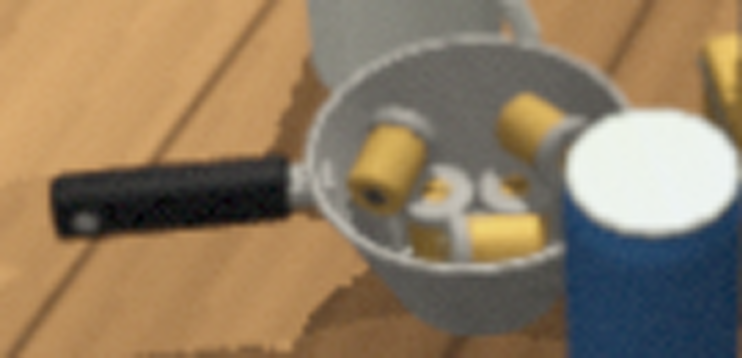

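View pics/d2.png

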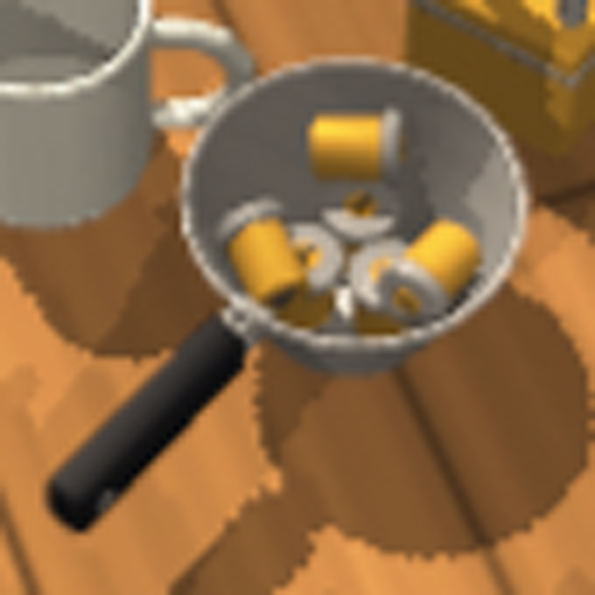

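View pics/e1.png

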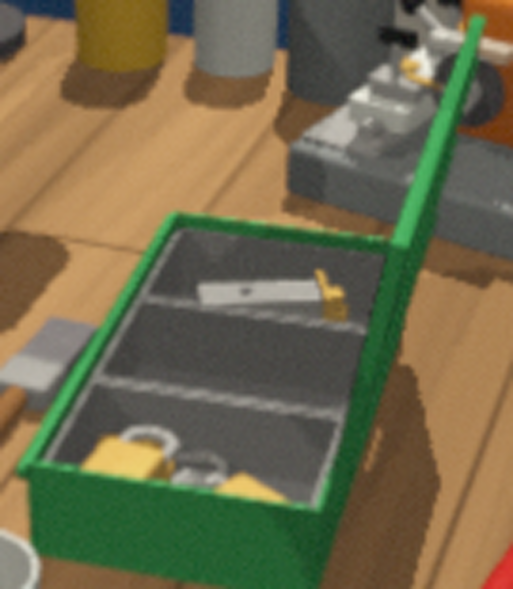

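View pics/e2.png

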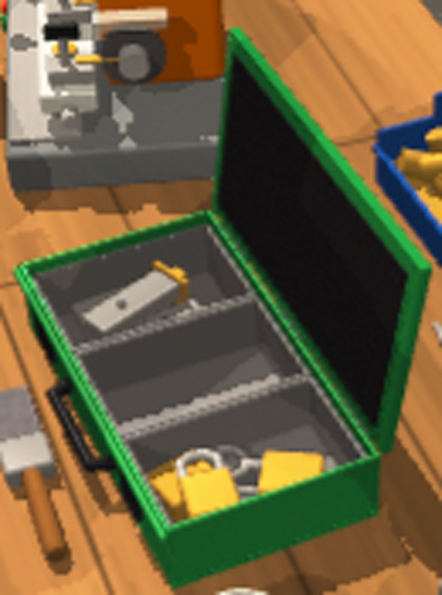

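Run:
```python
from h import *
S=load('scene0.npz');D=load('side0.npz')
def sc(p,k,o): return np.array(p,float)/k+np.array(o)-0.5+0.5/k
r1=sc([(308,160),(330,105),(370,65),(420,45),(480,36),(540,42),(590,65),(340,215),(380,250),(430,267),(480,271),(530,262)],5.5,(165,245))
r2=sc([(185,190),(200,130),(250,85),(300,66),(400,68),(460,100),(505,145),(525,205),(522,245),(490,295),(440,330),(365,345),(300,330),(240,295),(200,245)],7,(245,245))
for s,r in((S,r1),(D,r2)):
    print('ell',cv2.fitEllipse(r.astype(np.float32)))
    P=np.array([onz(s,p,62) for p in r])
    A=np.c_[2*P[:,:2],np.ones(len(P))];q=np.linalg.lstsq(A,(P[:,:2]**2).sum(1),rcond=None)[0]
    R=np.sqrt(q[2]+q[0]**2+q[1]**2);print('circ',q[:2],R,np.abs(np.linalg.norm(P[:,:2]-q[:2],axis=1)-R).max())
e=[cv2.fitEllipse(r.astype(np.float32))[0] for r in(r1,r2)]
print('mouth tri',tri([(S,e[0]),(D,e[1])]))
print('handle mid',tri([(S,(195.75,280.6)),(D,(266,305.5))]))
n=tri([(S,sc((290,185),5.5,(165,245))),(D,sc((233,332),7,(245,245)))])
f=tri([(S,sc((55,205),5.5,(165,245))),(D,sc((72,502),7,(245,245)))])
print('near',n,'far',f)
c1={'FL':(22,468),'FR':(175,216),'BR':(402,243),'NB':(325,512),'mid1a':(100,380),'mid1b':(342,412),'mid2a':(152,300),'mid2b':(366,328)}
c2={'FL':(165,540),'FR':(17,268),'BR':(212,212),'NB':(380,455),'mid1a':(122,432),'mid1b':(312,378),'mid2a':(75,350),'mid2b':(255,297)}
for k in c1: 
    x,er=tri([(S,sc(c1[k],3.8,(245,75))),(D,sc(c2[k],3.4,(180,60)))]);print(k,x,np.array(er))
# lid corners: triangulate far-top
print('lidfar',tri([(S,sc((478,18),3.8,(245,75))),(D,sc((232,30),3.4,(180,60)))]))
# near-top: points along side ray
o,d=ray(D,sc((428,265),3.4,(180,60)))
for z in range(180,280,20):
    X=o+d*(z-o[2])/d[2]; print(z,X,(proj(S,X)[0]-[245,75])*3.8)
```

```text
ell ((251.4318084716797, 272.39154052734375), (42.6095085144043, 60.327640533447266), 87.75852966308594)
circ [ 546.   -203.01] 57.189836914233446 2.0454326451527223
ell ((295.3620910644531, 273.40374755859375), (39.839237213134766, 48.938507080078125), 102.8674087524414)
circ [ 543.43 -202.11] 56.30616588904268 2.197918118597123
mouth tri (array([ 544.54, -200.23,   56.13]), [np.float64(0.026121936616322224), np.float64(0.026121936616366692)])
handle mid (array([ 451.76, -252.12,   49.86]), [np.float64(0.08344703386902776), np.float64(0.08344703386909755)])
near (array([ 488.29, -231.59,   51.68]), [np.float64(1.4549274559519418), np.float64(1.4549274559520022)]) far (array([ 418.4 , -272.07,   54.31]), [np.float64(1.098546641476891), np.float64(1.0985466414769665)])
FL [448.86  14.62  62.11] [1.35 1.35]
FR [423.43 363.42  58.39] [0.26 0.26]
BR [600.83 353.99  75.1 ] [1.38 1.38]
NB [632.13  35.86  62.83] [0.12 0.12]
mid1a [451.58 140.05  53.12] [1.58 1.58]
mid1b [613.87 136.88  64.19] [1.52 1.52]
mid2a [444.5  255.1   47.89] [0.49 0.49]
mid2b [602.53 245.06  64.42] [0.56 0.56]
lidfar (array([634.41, 375.04, 241.36]), [np.float64(0.5843671419677214), np.float64(0.5843671419677209)])
180 [697.87 106.71 180.  ] [481.2  298.27]
200 [687.37  85.11 200.  ] [458.5  281.61]
220 [676.86  63.52 220.  ] [434.56 264.08]
240 [666.36  41.92 240.  ] [409.26 245.61]
260 [655.86  20.33 260.  ] [382.51 226.13]
```

Run:
```python
from h import *
S=load('scene0.npz');D=load('side0.npz')
def sc(p,k,o): return np.array(p,float)/k+np.array(o)-0.5+0.5/k
c1={'FL':(22,468),'FR':(175,216),'BR':(402,243),'NB':(325,512)}
c2={'FL':(165,540),'FR':(17,268),'BR':(212,212),'NB':(380,455)}
for k in c1: print(k,onz(S,sc(c1[k],3.8,(245,75)),70),onz(D,sc(c2[k],3.4,(180,60)),70))
m1={'1a':(100,380),'1b':(342,412),'2a':(152,300),'2b':(366,328)}
m2={'1a':(122,432),'1b':(312,378),'2a':(75,350),'2b':(255,297)}
for k in m1: print(k,onz(S,sc(m1[k],3.8,(245,75)),60),onz(D,sc(m2[k],3.4,(180,60)),60))
print('can top',onz(S,(284,275.5),170),onz(D,(357,264),170),tri([(S,(284,275)),(D,(357,264))])[0])
print('mug top',onz(S,(238,230),80),onz(D,(251.5,245),80))
print('padlock top',onz(S,(306,243),110),onz(D,(319,232),110))
from bench import ctrl
s=ctrl.state();R=s['eef_rot']
t=np.array([471,-244,0])-s['tcp_pos'];print(R.T@t,t)
```

```text
FL [453.59   6.52  70.  ] [446.65   6.3   70.  ]
FR [430.84 342.66  70.  ] [421.33 348.98  70.  ]
BR [598.76 360.85  70.  ] [603.65 362.19  70.  ]
NB [634.37  26.61  70.  ] [629.25  29.47  70.  ]
1a [455.67 127.47  60.  ] [451.03 135.38  60.  ]
1b [612.71 145.58  60.  ] [614.4  139.05  60.  ]
2a [451.71 236.2   60.  ] [441.95 241.3   60.  ]
2b [600.87 251.39  60.  ] [604.51 250.64  60.  ]
can top [ 645.   -294.45  170.  ] [ 640.34 -295.29  170.  ] [ 643.02 -291.38  165.93]
mug top [ 480.99 -119.07   80.  ] [ 471.31 -102.01   80.  ]
padlock top [ 632.98 -142.92  110.  ] [ 626.41 -145.22  110.  ]
[ 231.02  399.56 -175.54] [ 346.38  265.67 -230.82]
```

Measured: mouth at about (545,-202) with z 56–62, handle yaw about 29.5°, and grip at about (471,-244,52). The middle compartment's centre is at about (528,189), the case yaw is about 4.7°, and the lid leans about 1.72 rad. I'll move above the grip.

```bash
python3 -m pendant '[[0,0.04,-0.0175,0,0,0],[0,0.08,-0.035,-2,0,0],[0.01,0.12,-0.0525,-4,0,0],[0.02,0.16,-0.07,-6,0,0],[0.03,0.20,-0.0875,-8,0,0],[0.045,0.24,-0.105,-10,0,0],[0.06,0.28,-0.123,-12,0,0],[0.075,0.32,-0.140,-14,0,0],[0.09,0.36,-0.158,-15,0,0],[0.10,0.40,-0.1755,-15.8,0,0]]' 0.45 110
python3 - <<'E'
from h import *
from bench import ctrl
s=ctrl.state();print(s['joints'],s['tcp_pos'],s['eef_rot'],s['grip_width'],s['clock'])
save('wrist','w1')
E
```

```text
clock: 1.15
tcp_pos: [472.4, -242.8, 130.1]
eef_rot: [[-0.001, 0.87, 0.494], [0.001, 0.494, -0.87], [-1.0, -0.001, -0.001]]
force: [0.4, -0.7, 0.4]
grip_width: 46.9
[-0.47  0.3  -0.19  1.08  0.    2.15] [ 472.37 -242.79  130.14] [[-0.    0.87  0.49]
 [ 0.    0.49 -0.87]
 [-1.   -0.   -0.  ]] 46.89133001964689 1.15
```

View pics/w1.png

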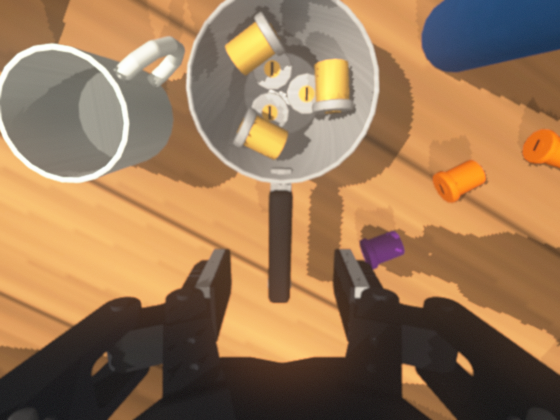

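The wrist view shows six barrels in the dipper. The handle runs nearly straight from (281,190) to (279,300), between the fingers, and the purple piece is clear at (383,248). I'll cast the handle outline to its top.

Run:
```python
from h import *
from bench import ctrl
W=load('w1.npz');S=load('scene0.npz');D=load('side0.npz')
f=W['frame'].max(2)[185:310,260:300]; m=(f<75).astype(np.uint8)
k,l,st,c=cv2.connectedComponentsWithStats(m);i=1+np.argmax(st[1:,4]);print(st[i])
ys,xs=np.where(l==i)
for y in (10,30,60,90,110):
    r=xs[ys==y];
    if len(r): a=onz(W,(r.min()+260-.5,y+185),60);b=onz(W,(r.max()+260+.5,y+185),60);print(y+185,r.min()+260,r.max()+260,(a+b)/2,np.linalg.norm(a-b))
P=np.array([onz(W,(xs[ys==y].mean()+260,y+185),62)[:2] for y in range(12,110,4)])
v=np.polyfit(P[:,0],P[:,1],1);print('yaw',np.degrees(np.arctan(v[0])))
# rim
p=[(188,78),(200,132),(232,168),(285,181),(335,168),(368,128),(378,82),(370,45),(198,40)]
Q=np.array([onz(W,q,62)[:2] for q in p]);A=np.c_[2*Q,np.ones(len(Q))];q=np.linalg.lstsq(A,(Q**2).sum(1),rcond=None)[0];print('mouth',q[:2],np.sqrt(q[2]+q[0]**2+q[1]**2))
s=ctrl.state();R=s['eef_rot'];t=s['tcp_pos']
# height check: near end of handle black, wrist + scene
sc=lambda p,k,o:np.array(p)/k+np.array(o)-.5
y=ys.min()+185
print(tri([(W,(281,y)),(S,sc((290,172),5.5,(165,245))),(D,sc((228,322),7,(245,245)))]))
ye=ys.max()+185
print(tri([(W,(279.5,ye)),(S,sc((55,190),5.5,(165,245))),(D,sc((62,495),7,(245,245)))]))
for X in(np.array([q[0],q[1],62]),np.array([*P.mean(0),62])): print('in tool',R.T@(X-t))
print('handle dir tool',R.T@np.array([np.cos(np.arctan(v[0])),np.sin(np.arctan(v[0])),0]))
```

```text
[ 15   7  16  70 168]
195 289 290 [ 488.56 -239.73   60.  ] 1.312157104415961
215 288 290 [ 476.49 -246.32   60.  ] 2.001998346324783
245 288 288 [ 457.51 -256.5    60.  ] 0.6851161142260053
 ** On entry to DLASCL parameter number  4 had an illegal value
 ** On entry to DLASCL parameter number  4 had an illegal value
 ** On entry to DLASCL parameter number  4 had an illegal value
 ** On entry to DLASCL parameter number  4 had an illegal value
 ** On entry to DLASCL parameter number  5 had an illegal value
 ** On entry to DLASCL parameter number  4 had an illegal value<stdin>:10: RuntimeWarning: Mean of empty slice.
  ret = ret.dtype.type(ret / rcount)
Traceback (most recent call last):
numpy.linalg.LinAlgError: SVD did not converge in Linear Least Squares
```

Threshold too low; I'll use low saturation and a higher level.

Run:
```python
from h import *
from bench import ctrl
W=load('w1.npz');S=load('scene0.npz');D=load('side0.npz')
f=W['frame'].astype(int)[185:310,260:305]
print(f[55,::3].tolist())
m=((f[...,0]-f[...,2]<40)&(f.max(2)<110)).astype(np.uint8)
k,l,st,c=cv2.connectedComponentsWithStats(m);i=1+np.argmax(st[1:,4]);print(st[i])
ys,xs=np.where(l==i);y0,y1=ys.min(),ys.max()
for y in (y0+5,60,y1-5):
    r=xs[ys==y];a=onz(W,(r.min()+260-.5,y+185),61);b=onz(W,(r.max()+260+.5,y+185),61);print(y+185,r.min()+260,r.max()+260,(a+b)/2,np.linalg.norm(a-b))
P=np.array([onz(W,(xs[ys==y].mean()+260,y+185),61)[:2] for y in range(y0+5,y1-5,4)])
v=np.polyfit(P[:,0],P[:,1],1);yaw=np.arctan(v[0]);print('yaw',np.degrees(yaw))
p=[(188,78),(200,132),(232,168),(285,181),(335,168),(368,128),(378,82),(370,45),(198,40)]
Q=np.array([onz(W,q,62)[:2] for q in p]);A=np.c_[2*Q,np.ones(len(Q))];q=np.linalg.lstsq(A,(Q**2).sum(1),rcond=None)[0];print('mouth',q[:2],np.sqrt(q[2]+q[0]**2+q[1]**2))
s=ctrl.state();R=s['eef_rot'];t=s['tcp_pos']
sc=lambda p,k,o:np.array(p)/k+np.array(o)-.5
print(tri([(W,(281,y0+185)),(S,sc((290,172),5.5,(165,245))),(D,sc((228,322),7,(245,245)))]))
print(tri([(W,(279.5,y1+185)),(S,sc((55,190),5.5,(165,245))),(D,sc((62,495),7,(245,245)))]))
for X in(np.array([q[0],q[1],62]),np.array([*P.mean(0),62])): print('in tool',R.T@(X-t))
print('handle dir tool',R.T@np.array([np.cos(yaw),np.sin(yaw),0]))
```

```text
[[235, 171, 103], [234, 170, 101], [234, 170, 101], [115, 81, 54], [79, 62, 51], [83, 67, 55], [83, 66, 55], [82, 65, 53], [79, 62, 52], [77, 59, 47], [91, 65, 44], [228, 161, 96], [229, 163, 99], [227, 160, 97], [227, 160, 99]]
[  10    6   22  110 2094]
196 270 291 [ 485.27 -234.81   61.  ] 14.37771549775264
245 270 289 [ 454.99 -251.24   61.  ] 13.637785247033758
295 273 285 [ 421.39 -269.88   61.  ] 9.282694937255254
yaw 28.53555637837581
mouth [ 542.93 -203.8 ] 56.604662465072394
(array([ 487.75, -232.39,   58.97]), [np.float64(1.2917311175949486), np.float64(1.448986983443507), np.float64(2.366056353172922)])
(array([ 416.99, -271.36,   59.86]), [np.float64(1.245127518012477), np.float64(0.9399834374837576), np.float64(1.6613723930625743)])
in tool [67.   75.21  2.04]
in tool [ 66.8  -24.48  -0.51]
handle dir tool [0.   1.   0.02]
```

The handle is centred within about 1 mm and its yaw is within 1°. Its top measured about 60 mm against the stated 63. The cup is 75 mm ahead, so I'll back off 10 mm, descend 97 mm and grip.

```bash
python3 -m pendant '[[0.01,-0.010,0,0,0,0],[0.025,-0.010,0,0,0,0],[0.04,-0.010,0,0,0,0],[0.055,-0.010,0,0,0,0],[0.07,-0.010,0,0,0,0],[0.08,-0.010,0,0,0,0],[0.088,-0.010,0,0,0,0],[0.096,-0.010,0,0,0,0],[0.096,-0.010,0,0,0,0],[0.096,-0.010,0,0,0,0]]' 0.45 110
python3 -m pendant '[[0,0,0,0,0,0],[0,0,0,0,0,0],[0,0,0,0,0,0],[0,0,0,0,0,0],[0,0,0,0,0,0],[0,0,0,0,0,0],[0,0,0,0,0,0],[0,0,0,0,0,0],[-0.01,0,0,0,0,0],[-0.02,0,0,0,0,0]]' 1 110
python3 - <<'E'
from h import *
save('wrist','w2')
E
```

```text
clock: 2.2
tcp_pos: [462.9, -249.5, 35.5]
eef_rot: [[0.0, 0.87, 0.493], [0.0, 0.493, -0.87], [-1.0, 0.0, 0.0]]
force: [0.7, 0.4, -1.3]
grip_width: 46.7
clock: 3.2
tcp_pos: [462.2, -249.1, 55.4]
eef_rot: [[-0.002, 0.87, 0.493], [0.001, 0.493, -0.87], [-1.0, -0.001, -0.001]]
force: [0.3, 0.7, -3.9]
grip_width: 14.0
```

View pics/w2.png

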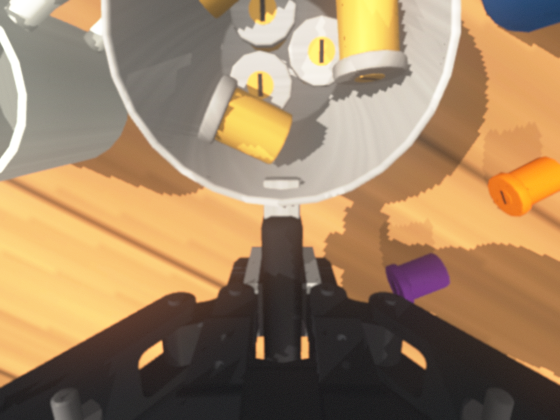

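Gripped at 14 mm width, with about 4 N of load. I'll lift it clear.

```bash
python3 -m pendant '[[-0.008,0,0,0,0,0],[-0.02,0,0,0,0,0],[-0.036,0,0,0,0,0],[-0.052,0,0,0,0,0],[-0.068,0,0,0,0,0],[-0.084,0,0,0,0,0],[-0.10,0,0,0,0,0],[-0.116,0,0,0,0,0],[-0.13,0,0,0,0,0],[-0.14,0,0,0,0,0]]'
python3 - <<'E'
from h import *
from bench import ctrl
save('side','s2')
s=ctrl.state();R=s['eef_rot'];t=s['tcp_pos'];print(s['joints'],t,R)
print('to carry',R.T@(np.array([555,105,200])-t))
E
```

```text
clock: 4.25
tcp_pos: [463.0, -249.5, 196.9]
eef_rot: [[0.001, 0.87, 0.493], [-0.001, 0.493, -0.87], [-1.0, 0.001, 0.001]]
force: [0.1, -0.0, -5.3]
grip_width: 14.1
[-0.49  0.25 -0.08  1.24  0.    2.13] [ 463.47 -249.74  198.07] [[ 0.    0.87  0.49]
 [-0.    0.49 -0.87]
 [-1.    0.    0.  ]]
to carry [  -2.15  254.53 -263.5 ]
```

View pics/s2.png

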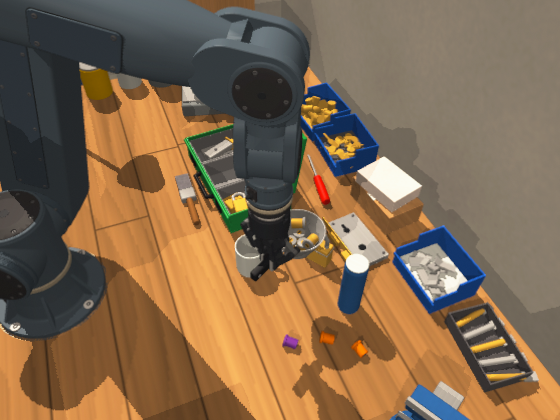

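The side view shows the dipper lifted off, at (303,235), with its barrels inside and the other things untouched. I'll carry it to the compartment.

```bash
python3 -m pendant '[[0,0.005,-0.005,-1.5,0,0],[0,0.015,-0.015,-4,0,0],[0,0.027,-0.028,-7,0,0],[0,0.041,-0.043,-10,0,0],[0,0.055,-0.058,-13.5,0,0],[0,0.070,-0.073,-17,0,0],[0,0.085,-0.088,-21,0,0],[0,0.100,-0.103,-25,0,0],[0,0.115,-0.118,-29,0,0],[0,0.130,-0.134,-33,0,0]]'
python3 - <<'E'
from h import *
from bench import ctrl
s=ctrl.state();R=s['eef_rot'];t=s['tcp_pos'];print(s['joints'],t)
print('to carry',R.T@(np.array([555,105,200])-t), np.degrees(np.arctan2(R[1,1],R[0,1])))
E
```

```text
clock: 5.3
tcp_pos: [509.5, -66.7, 194.4]
eef_rot: [[-0.002, 0.456, 0.89], [0.001, 0.89, -0.456], [-1.0, -0.0, -0.002]]
force: [0.4, 0.9, -3.5]
grip_width: 14.2
[-0.13  0.24 -0.11  1.22  0.    1.91] [509.48 -66.69 194.43]
to carry [ -5.55 173.55 -37.8 ] 62.868269733143165
```

```bash
python3 -m pendant '[[0,0.018,-0.004,-3,0,0],[-0.001,0.036,-0.008,-7,0,0],[-0.002,0.055,-0.012,-11,0,0],[-0.003,0.075,-0.016,-15,0,0],[-0.004,0.096,-0.021,-19,0,0],[-0.005,0.117,-0.025,-23,0,0],[-0.005,0.137,-0.030,-26.5,0,0],[-0.005,0.154,-0.034,-29.5,0,0],[-0.005,0.166,-0.037,-31,0,0],[-0.005,0.173,-0.038,-31.8,0,0]]'
python3 - <<'E'
from h import *
from bench import ctrl
s=ctrl.state();R=s['eef_rot'];t=s['tcp_pos'];print(s['joints'],t)
print(np.degrees(np.arctan2(R[1,1],R[0,1])))
save('scene','s3');save('wrist','w3')
E
```

```text
clock: 6.3
tcp_pos: [555.8, 103.6, 199.9]
eef_rot: [[-0.001, -0.078, 0.997], [-0.0, 0.997, 0.078], [-1.0, 0.0, -0.001]]
force: [-0.4, 0.2, -4.7]
grip_width: 14.0
[0.18 0.32 0.02 1.27 0.   1.68] [555.8  103.65 199.9 ]
94.48142070246053
```

View pics/s3.png

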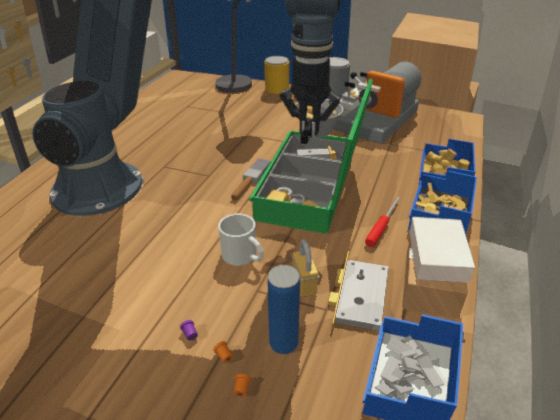

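View pics/w3.png

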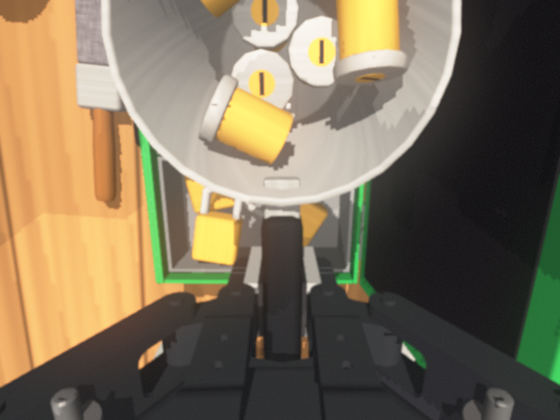

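The wrist view shows the dipper over the case with all the barrels inside. The case's near end runs from (158,280) to (358,280). I'll check its position with this view, and the lid lean too.

Run:
```python
from h import *
W=load('w3.npz')
a=onz(W,(156,281),70);b=onz(W,(362,281),70);print(a,b,np.linalg.norm(a-b))
c=onz(W,(143,150),70);print(c)
yc=(c-a)/np.linalg.norm(c-a);print(np.degrees(np.arctan2(-yc[0],yc[1])))
m=(a+b)/2;print('centre est',m+yc*170)
# lid inner bottom edge vs outer: lid free edge px right
for p in((517,380),(537,200),(560,90)):
    print([onz(W,p,z)[:2] for z in(240,250)])
```

```text
[448.05  15.35  70.  ] [634.64  30.52  70.  ] 187.19977574741336
[440.22 133.32  70.  ]
3.7969212759427613
centre est [530.09 192.56  70.  ]
[array([647.53,  81.86]), array([638.11,  90.67])]
[array([634.31, 151.82]), array([626.17, 153.82])]
[array([631.67, 185.21]), array([623.79, 183.96])]
```

All the estimates agree on the compartment centre being at about (529,190). I'll start tilting about the handle, mouth towards the robot.

```bash
python3 -m pendant '[[0.002,0,0.001,0,-2,0],[0.005,0.001,0.002,0,-5,0],[0.009,0.001,0.003,0,-9,0],[0.013,0.001,0.004,0,-13,0],[0.017,0.002,0.006,0,-17,0],[0.021,0.002,0.008,0,-21,0],[0.025,0.002,0.010,0,-25,0],[0.029,0.002,0.012,0,-29,0],[0.033,0.003,0.014,0,-33,0],[0.036,0.003,0.016,0,-36,0]]'
python3 - <<'E'
from h import *
from bench import ctrl
s=ctrl.state();R=s['eef_rot'];t=s['tcp_pos'];print(s['joints'],t)
th=np.arctan2(R[0,0],-R[2,0]);print(np.degrees(th))
for d,T in((60,(582,109,150)),(70,(584,109.4,155))):print(d,R.T@(np.array(T)-t))
E
```

```text
clock: 7.4
tcp_pos: [570.1, 105.4, 163.6]
eef_rot: [[0.587, -0.074, 0.806], [0.044, 0.997, 0.06], [-0.809, -0.0, 0.588]]
force: [0.5, -0.4, -5.9]
grip_width: 14.2
[ 0.23  0.01 -0.71  0.23 -0.09  1.7 ] [570.09 105.36 163.56]
35.96345769100878
60 [18.11  2.75  1.85]
70 [15.26  3.    6.43]
```

```bash
cat > kin.py <<'E'
import numpy as np
from scipy.optimize import least_squares
d=[(-1.331,.2388,-.0142,1.3192,0,124.6,-509.57,230.69),(-.47,.3,-.19,1.08,0,472.37,-242.79,130.14),(-.49,.25,-.08,1.24,0,463.5,-249.7,198.07),(-.13,.24,-.11,1.22,0,509.5,-66.7,194.4),(.18,.32,.02,1.27,0,555.8,103.6,199.9),(.23,.01,-.71,.23,-.09,570.1,105.4,163.6)]
A=[];b=[]
for j1,j2,j3,j4,j5,x,y,z in d:
    r=np.cos(j1)*x+np.sin(j1)*y;p=j2-j3;q=p+j4;c=np.cos(j5)
    A+=[[1,0,np.sin(j2),np.cos(p),np.sin(p),c*np.cos(q)],[0,1,np.cos(j2),-np.sin(p),np.cos(p),-c*np.sin(q)]];b+=[r,z]
A=np.array(A);b=np.array(b)
pri=np.diag([1/200,1/200,1/300,1/300,1/200,1/200])*1.0
P=np.linalg.lstsq(np.vstack([A,pri]),np.r_[b,pri@[0,200,400,400,0,250]],rcond=None)[0]
def ik(r,z,q,g=(0,-.8,0)):
    f=lambda v:[P[0]+P[2]*np.sin(v[0])+P[3]*np.cos(v[0]-v[1])+P[4]*np.sin(v[0]-v[1])+P[5]*np.cos(q)-r,P[1]+P[2]*np.cos(v[0])-P[3]*np.sin(v[0]-v[1])+P[4]*np.cos(v[0]-v[1])-P[5]*np.sin(q)-z]
    s=least_squares(f,g[:2]);v=s.x;return v[0],v[1],q-(v[0]-v[1]),s.cost
if __name__=="__main__":
    print(P,(A@P-b).round(1))
    for t,r,z in((36,580,163),(60,592,150),(70,594,155),(80,592,160),(95,586,170),(95,586,200),(90,650,200)): print(t,r,z,np.round(ik(r,z,np.pi/2-np.radians(t)),2))
E
python3 kin.py
```

```text
[ -8.36443006 194.13850325 581.19435886 401.57870655  26.41068895
 452.90459367] [-0.7  0.3 -0.6  0.6 -2.2  1.1  2.6 -1.5  0.9 -0.4  0.  -0.1]
36 580 163 [ 0.01 -0.72  0.22  0.  ]
60 592 150 [ 0.18 -1.2  -0.86  0.  ]
70 594 155 [ 0.53 -1.4  -1.59  0.  ]
80 592 160 [  1.29  -1.64  -2.75 164.14]
95 586 170 [  1.99  -1.64  -3.71 243.55]
95 586 200 [  1.8   -1.64  -3.53 501.58]
90 650 200 [ 1.12 -1.43 -2.55  0.  ]
```

A fitted arm model shows that a pure pitch tilt past about 58° is out of joint range: the wrist-to-TCP length is about 450 mm and j3 bottoms out. Tilting through j5 from the left side should work, so I'll refine the model and plan that pose.

```bash
cat > k2.py <<'E'
import numpy as np
from scipy.optimize import least_squares
from scipy.spatial.transform import Rotation as Ro
np.set_printoptions(precision=3,suppress=True)
LO=np.array([-2.66,-1.03,-1.14,-1.82,-1.45,-3.14]);HI=np.array([2.66,1.9,1.46,2.27,1.34,3.14])
from kin import P
La,Lb=P[5]-305,305.
def fk(j,La=La,Lb=Lb):
    j1,j2,j3,j4,j5,j6=j;p=j2-j3;q=p+j4
    R=np.array([np.cos(j1),np.sin(j1),0]);T=np.array([-np.sin(j1),np.cos(j1),0]);Z=np.array([0,0,1.])
    f=np.cos(q)*R-np.sin(q)*Z; u=np.sin(q)*R+np.cos(q)*Z   # forward, up
    d=np.cos(j5)*f+np.sin(j5)*T; t=np.cos(j5)*T-np.sin(j5)*f
    r=P[0]+P[2]*np.sin(j2)+P[3]*np.cos(p)+P[4]*np.sin(p); z=P[1]+P[2]*np.cos(j2)-P[3]*np.sin(p)+P[4]*np.cos(p)
    pos=r*R+z*Z+La*f+Lb*d
    a=j6-np.pi/2   # tool y=t, z=u at j6=pi/2 ; sign fitted
    y=np.cos(a)*t+np.sin(a)*SG*u; return pos,np.c_[d,y,np.cross(d,y)]
SG=1
def ik(pos,M,g):
    def f(j):
        p,Rm=fk(j);return np.r_[(p-pos)/100,(Rm-M).ravel(), 0]
    s=least_squares(f,np.clip(g,LO+1e-3,HI-1e-3),bounds=(LO,HI));p,Rm=fk(s.x)
    return s.x,np.linalg.norm(p-pos),np.degrees(Ro.from_matrix(Rm.T@M).magnitude())
def M(psi,th):
    a,t=np.radians(psi),np.radians(th)
    h=np.array([np.cos(a),np.sin(a),0]);Z=np.array([0,0,1.])
    x=np.sin(t)*h-np.cos(t)*Z;y=np.array([-np.sin(a),np.cos(a),0]);return np.c_[x,y,np.cross(x,y)]
E
python3 - <<'E'
import k2;from k2 import *
from bench import ctrl
s=ctrl.state();j=s['joints'];print(j,s['tcp_pos']);print(s['eef_rot'])
for sg in(1,-1):
    k2.SG=sg;print(sg,k2.fk(j))
# sign check with state1: joints -.47 .3 -.19 1.08 0 2.15 -> tool y (0.87,.494)
for sg in(1,-1):
    k2.SG=sg;print(sg,k2.fk([-.47,.3,-.19,1.08,0,2.15])[1][:,1])
E
```

```text
[ 0.232  0.01  -0.712  0.226 -0.092  1.698] [570.087 105.358 163.556]
[[ 0.587 -0.074  0.806]
 [ 0.044  0.997  0.06 ]
 [-0.809 -0.     0.588]]
1 (array([570.871, 105.714, 162.916]), array([[ 0.587, -0.074,  0.806],
       [ 0.044,  0.997,  0.06 ],
       [-0.809, -0.   ,  0.588]]))
-1 (array([570.871, 105.714, 162.916]), array([[ 0.587, -0.275,  0.762],
       [ 0.044,  0.95 ,  0.31 ],
       [-0.809, -0.148,  0.569]]))
1 [0.867 0.498 0.   ]
-1 [-0.109  0.994 -0.   ]
```

```bash
cat > plan.py <<'E'
from k2 import *
C=np.array([529,190,0.]);lipz=112
def tcp(psi,th,off,lz=lipz):
    m=M(psi,th);return C+[off[0],off[1],lz]-m@np.array([-26.5,85,-58]),m
if __name__=="__main__":
    for psi in(-10,-20,-26,-30,-40):
        g=np.array([.6,.2,-.7,.6,-.6,1.6])
        print('psi',psi)
        for th in(36,50,60,70,80,88,95,100):
            p,m=tcp(psi,th,(8,-15));
            best=None
            for gg in(g,[.9,-.3,-1,0.5,-1.2,1.6],[.9,-.3,-1,-.8,-1.3,1.0],[.9,-.3,-1,-.8,-1.3,2.4]):
                r=ik(p,m,np.array(gg))
                if best is None or r[1]+10*r[2]<best[1]+10*best[2]-.5:best=r
            g=best[0];print(th,p.round(0),best[0],round(best[1],1),round(best[2],2))
E
python3 plan.py
```

```text
psi -10
36 [584.  80. 125.] [ 0.267  0.1   -0.726  0.163 -0.254  1.936] 0.0 0.0
50 [579.  81. 139.] [ 0.336  0.084 -0.967 -0.285 -0.384  1.916] 0.0 0.0
60 [573.  82. 149.] [ 0.389  0.165 -1.14  -0.7   -0.482  1.88 ] 0.2 0.3
70 [566.  84. 157.] [ 0.47   0.185 -1.14  -0.728 -0.634  1.92 ] 6.0 8.17
80 [558.  85. 165.] [ 0.567  0.241 -1.14  -0.786 -0.83   1.983] 11.0 15.78
88 [550.  86. 169.] [ 0.647  0.322 -1.14  -0.869 -1.011  2.043] 13.9 21.54
95 [543.  88. 172.] [ 0.707  0.412 -1.14  -0.972 -1.164  2.09 ] 15.6 26.28
100 [538.  89. 174.] [ 0.741  0.477 -1.14  -1.053 -1.26   2.115] 16.3 29.53
psi -20
36 [567.  74. 125.] [ 0.327  0.103 -0.706  0.247 -0.377  2.146] 0.0 0.0
50 [562.  75. 139.] [ 0.426  0.088 -0.918 -0.14  -0.566  2.133] 0.0 0.0
60 [557.  77. 149.] [ 0.498  0.154 -1.077 -0.514 -0.706  2.086] 0.0 0.0
70 [550.  80. 157.] [ 0.579  0.245 -1.14  -0.732 -0.872  2.081] 2.9 4.15
80 [542.  83. 165.] [ 0.665  0.334 -1.14  -0.825 -1.066  2.123] 6.7 10.52
88 [535.  85. 169.] [ 0.725  0.424 -1.14  -0.93  -1.218  2.149] 9.0 15.38
95 [528.  88. 172.] [ 0.766  0.504 -1.14  -1.035 -1.334  
[... 1166 characters left out ...]
.14  -1.071 -1.45   2.205] 5.6 12.29
100 [508.  93. 174.] [ 0.815  0.551 -1.14  -1.038 -1.45   2.228] 5.5 16.17
psi -40
36 [530.  70. 125.] [ 0.44   0.153 -0.601  0.521 -0.563  2.623] 0.0 0.0
50 [526.  73. 139.] [ 0.571  0.165 -0.714  0.351 -0.82   2.69 ] 0.0 0.0
60 [522.  76. 149.] [ 0.656  0.208 -0.788  0.219 -1.008  2.727] 0.0 0.0
70 [517.  81. 157.] [ 0.729  0.279 -0.859  0.058 -1.194  2.742] 0.0 0.0
80 [510.  87. 165.] [ 0.785  0.382 -0.947 -0.219 -1.376  2.673] 0.0 0.0
88 [504.  92. 169.] [ 0.808  0.548 -1.14  -0.986 -1.45   2.27 ] 1.5 2.93
95 [499.  96. 172.] [ 0.822  0.529 -1.14  -0.955 -1.45   2.281] 3.3 9.81
100 [495. 100. 174.] [ 0.832  0.517 -1.14  -0.931 -1.45   2.29 ] 4.6 14.87
```

```bash
cat > scan.py <<'E'
from k2 import *
import sys
C=np.array([529,190,0.])
def pose(psi,th,rho,off,lz):
    m=M(psi,th);r=np.radians(rho);Rx=Ro.from_rotvec([r,0,0]).as_matrix()
    v=Rx@np.array([0,85,0])+np.array([-26.5,0,-58]);return C+[off[0],off[1],lz]-m@v,m@Rx
def best(p,m,gs):
    b=None
    for g in gs:
        r=ik(p,m,np.array(g))
        if b is None or r[1]+10*r[2]<b[1]+10*b[2]-.2:b=r
    return b
G=[[.9,-.3,-1,-.8,-1.3,1.0],[.3,.3,-.8,-.5,-1.2,-1.],[.5,.2,-.8,.2,-1.,2.5],[0,.2,-.8,-.5,1.2,1.],[0,.2,-.8,-.5,1.2,-1.5],[-.3,.2,-.8,0.3,1.,2.5]]
if __name__=="__main__":
    for psi in(-80,-60,-45,-30,-15,20,45,60,80,100):
      for rho in(0,-45,-90,-135,180):
        p=np.radians(psi);d=np.array([np.cos(p),np.sin(p)])
        o=[];
        for th in(72,95):
            q,m=pose(psi,th,rho,d*35*np.array([.6,1]),125);b=best(q,m,G);o.append((q.round(0),b[0],round(b[1],1),round(b[2],1)))
        if o[1][2]<2 and o[1][3]<3: print(psi,rho,*o)
E
time python3 scan.py
```

```text
-80 0 (array([456.,  98., 172.]), array([ 0.757,  0.759, -0.056,  1.793, -0.917, -2.009]), np.float64(0.0), np.float64(0.0)) (array([453., 120., 185.]), array([ 0.809,  1.073,  0.024,  2.24 , -0.931, -1.453]), np.float64(0.0), np.float64(0.0))
100 -135 (array([455., 275., 229.]), array([-0.021,  0.499, -0.25 ,  1.362,  1.202, -2.927]), np.float64(0.0), np.float64(0.0)) (array([463., 230., 245.]), array([-0.135,  0.943, -0.168,  2.27 ,  1.254,  2.128]), np.float64(0.4), np.float64(0.8))
100 180 (array([434., 252., 172.]), array([-0.069,  0.568, -0.335,  1.306,  1.176,  2.464]), np.float64(0.0), np.float64(0.0)) (array([438., 231., 185.]), array([-0.139,  1.032, -0.23 ,  2.157,  1.246,  1.308]), np.float64(0.0), np.float64(0.0))
real	0m25.900s
user	0m26.285s
sys	0m0.070s
```

A tool-down grip can't reach a 95° tip in a sensible pose. The cleaner way is to set the dipper down, regrip its handle with the tool slanted, and then pour over the front lip with the handle up and the mouth towards the robot. I'll check that this is feasible.

```bash
cat > plan2.py <<'E'
from k2 import *
C=np.array([529,190,0.]);Z=np.array([0,0,1.])
def dip(yaw,tau):   # dipper frame: x_d az yaw when upright, tilted by tau toward +x_d
    a=np.radians(yaw);h=np.array([np.cos(a),np.sin(a),0]);t=np.radians(tau)
    x=h*np.cos(t)-Z*np.sin(t);z=h*np.sin(t)+Z*np.cos(t);return np.c_[x,np.cross(z,x),z]
def tool(Dm,o,al,flip):
    a=np.radians(al)*1.0
    tx=Dm@np.array([np.sin(a),0,-np.cos(a)]); tz=Dm[:,1]*(-1 if not flip else 1)
    m=np.c_[tx,np.cross(tz,tx),tz]; g=o+Dm@np.array([-85,0,52.]);return g+19*tx,m
def lip2o(Dm,lip): return lip-Dm@np.array([58,0,62.])
G=[[.3,.2,-.8,.3,0,1.57],[.5,.2,-.8,.2,-.6,1.5],[0,.2,-.8,.2,.6,1.5],[.3,.2,-.8,.3,0,-1.57],[.5,.2,-.8,.2,-.6,-1.5],[0,.2,-.8,.2,.6,-1.5]]
def best(p,m,gs=G):
    b=None
    for g in gs:
        r=ik(p,m,np.array(g))
        if b is None or r[1]+10*r[2]<b[1]+10*b[2]-.2:b=r
    return b
if __name__=="__main__":
    print('grasp, at grip xy, dipper yaw, alpha')
    for al in(35,40,45,50):
      for gx,gy,yaw in((471,-244,29.5),(471,-244,0),(471,-244,-28),(520,-180,-20),(520,-180,0)):
        Dm=dip(yaw,0);o=np.array([gx,gy,52])-Dm@np.array([-85,0,52.])
        for fl in(0,1):
            p,m=tool(Dm,o,al,fl);b=best(p,m);
            if b[1]<2:print('G',al,(gx,gy,yaw),fl,b[0],round(b[1],1),round(b[2],1))
      for yaw in(150,170,185,200,215,230):
        for tau in(70,97):
          Dm=dip(yaw,tau);p=np.radians(yaw);h=np.array([np.cos(p),np.sin(p),0])
          o=lip2o(Dm,C+[5,0,112]-h*10*(tau>80)+ (0 if tau<80 else 0))
          for fl in(0,1):
            pp,m=tool(Dm,o,al,fl);b=best(pp,m)
            if b[1]<3:print('P',al,yaw,tau,fl,pp.round(0),b[0],round(b[1],1),round(b[2],1))
E
python3 plan2.py
```

```text
grasp, at grip xy, dipper yaw, alpha
G 35 (471, -244, 29.5) 0 [-0.78   0.33  -0.624  0.428  0.585  1.903] 0.0 0.0
G 35 (471, -244, 29.5) 1 [-0.78   0.33  -0.624  0.428  0.585 -1.238] 0.0 0.0
G 35 (471, -244, 0) 0 [-0.672  0.215 -0.886 -0.031  0.365  2.564] 0.0 0.0
G 35 (471, -244, 0) 1 [-0.672  0.215 -0.886 -0.031  0.365 -0.577] 0.0 0.0
G 35 (471, -244, -28) 0 [-0.473  0.184 -0.979 -0.203 -0.009 -3.129] 0.0 0.0
G 35 (471, -244, -28) 1 [-0.473  0.184 -0.979 -0.203 -0.009  0.013] 0.0 0.0
G 35 (520, -180, -20) 0 [-0.327  0.209 -0.938 -0.187 -0.013 -3.123] 0.0 0.0
G 35 (520, -180, -20) 1 [-0.327  0.209 -0.938 -0.187 -0.013  0.018] 0.0 0.0
G 35 (520, -180, 0) 0 [-0.468  0.223 -0.893 -0.104  0.262  2.749] 0.0 0.0
G 35 (520, -180, 0) 1 [-0.468  0.223 -0.893 -0.104  0.262 -0.393] 0.0 0.0
P 35 150 70 0 [594. 155. 227.] [ 0.502  0.155 -0.298  0.769 -0.513  0.933] 0.0 0.0
P 35 150 70 1 [594. 155. 227.] [ 0.502  0.155 -0.298  0.769 -0.513 -2.208] 0.0 0.0
P 35 150 97 0 [551. 180. 246.] [ 0.782  0.127 -0.605  0.381 -1.02   1.045] 0.0 0.0
P 35 150 97 1 [551. 180. 246.] [ 0.782  0.127 -0.605  0.381 
[... 8916 characters left out ...]
-0.775  0.109  0.008  3.134] 0.0 0.0
P 50 215 70 0 [587. 227. 225.] [ 0.322  0.178 -0.177  0.88   0.098 -0.272] 0.0 0.0
P 50 215 70 1 [587. 227. 225.] [ 0.322  0.178 -0.177  0.88   0.098  2.869] 0.0 0.0
P 50 215 97 0 [547. 199. 242.] [ 0.193 -0.109 -0.741  0.163  0.301 -0.294] 0.0 0.0
P 50 215 97 1 [547. 199. 242.] [ 0.193 -0.109 -0.741  0.163  0.301  2.848] 0.0 0.0
P 50 230 70 0 [576. 240. 225.] [ 0.304  0.193 -0.153  0.927  0.185 -0.541] 0.0 0.0
P 50 230 70 1 [576. 240. 225.] [ 0.304  0.193 -0.153  0.927  0.185  2.601] 0.0 0.0
P 50 230 97 0 [545. 203. 242.] [ 0.079 -0.041 -0.645  0.322  0.549 -0.606] 0.0 0.0
P 50 230 97 1 [545. 203. 242.] [ 0.079 -0.041 -0.645  0.322  0.549  2.535] 0.0 0.0
```

This is feasible with wide joint margins: a slanted grip at 40°, then a pour over the front lip. I'll untilt, take the dipper back to its original spot and regrip.

Run:
```python
from k2 import *
from bench import ctrl
s=ctrl.state();R=s['eef_rot'];t=s['tcp_pos'];print(R.T@(np.array([555.8,103.6,200])-t))
```

```text
[-37.928  -0.7     9.814]
```

```bash
python3 -m pendant '[[-0.003,0,0.001,0,3,0],[-0.007,0,0.002,0,7,0],[-0.012,0,0.004,0,12,0],[-0.017,0,0.005,0,17,0],[-0.022,0,0.006,0,22,0],[-0.027,0,0.007,0,27,0],[-0.032,0,0.008,0,31,0],[-0.036,0,0.009,0,34,0],[-0.038,0,0.010,0,36,0],[-0.038,0,0.010,0,36,0]]'
python3 - <<'E'
from k2 import *
from bench import ctrl
s=ctrl.state();R=s['eef_rot'];t=s['tcp_pos'];print(R);print(R.T@(np.array([509.5,-66.7,197])-t))
E
```

```text
clock: 8.4
tcp_pos: [558.3, 104.6, 200.7]
eef_rot: [[-0.001, -0.074, 0.997], [-0.0, 0.997, 0.074], [-1.0, -0.0, -0.001]]
force: [0.1, 0.7, -5.0]
grip_width: 14.0
[[-0.001 -0.074  0.997]
 [-0.     0.997  0.074]
 [-1.    -0.    -0.001]]
[   3.757 -167.26   -61.351]
```

```bash
python3 -m pendant '[[0,-0.005,-0.002,1,0,0],[0,-0.015,-0.006,3,0,0],[0.001,-0.032,-0.012,6,0,0],[0.001,-0.051,-0.019,9.5,0,0],[0.002,-0.070,-0.026,13,0,0],[0.002,-0.090,-0.033,17,0,0],[0.003,-0.110,-0.040,21,0,0],[0.003,-0.130,-0.047,25,0,0],[0.003,-0.149,-0.054,28,0,0],[0.003,-0.167,-0.061,31.5,0,0]]'
python3 - <<'E'
from k2 import *
from bench import ctrl
s=ctrl.state();R=s['eef_rot'];t=s['tcp_pos'];print(R[:,1],np.degrees(np.arctan2(R[1,1],R[0,1])));print(R.T@(np.array([463,-249.5,197])-t))
E
```

```text
clock: 9.4
tcp_pos: [507.8, -67.7, 198.2]
eef_rot: [[0.0, 0.462, 0.887], [-0.0, 0.887, -0.462], [-1.0, -0.0, 0.001]]
force: [0.7, -0.3, -4.3]
grip_width: 14.5
[ 0.462  0.887 -0.   ] 62.500837545307874
[   1.223 -181.938   44.235]
```

```bash
python3 -m pendant '[[0,-0.020,0.005,3.5,0,0],[0,-0.042,0.010,7.5,0,0],[0,-0.064,0.016,11.5,0,0],[0,-0.086,0.021,15.5,0,0],[0,-0.108,0.026,20,0,0],[0,-0.130,0.032,24,0,0],[0.001,-0.150,0.037,27.5,0,0],[0.001,-0.166,0.040,30.5,0,0],[0.001,-0.176,0.043,32.5,0,0],[0.001,-0.182,0.044,33,0,0]]'
python3 - <<'E'
from h import *
from bench import ctrl
s=ctrl.state();R=s['eef_rot'];t=s['tcp_pos'];print(t,R[:,1]);print(R.T@(np.array([463,-249.5,36])-t))
save('wrist','w4')
E
```

```text
clock: 10.4
tcp_pos: [464.3, -248.8, 197.1]
eef_rot: [[0.0, 0.869, 0.495], [-0.0, 0.495, -0.869], [-1.0, 0.0, 0.0]]
force: [-0.0, -0.0, -4.1]
grip_width: 14.0
[ 464.33 -248.83  197.09] [0.87 0.49 0.  ]
[161.09  -1.51  -0.13]
```

View pics/w4.png

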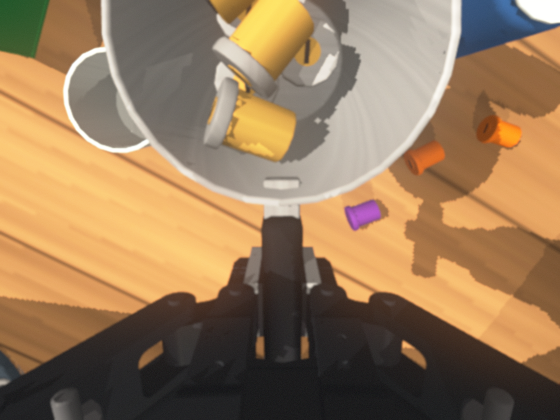

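The dipper is back over its old spot, with the mug and look-alikes undisturbed below and the barrels moved but still inside. I'll lower it and release.

```bash
python3 -m pendant '[[0.012,-0.001,0,0,0,0],[0.032,-0.001,0,0,0,0],[0.054,-0.001,0,0,0,0],[0.076,-0.001,0,0,0,0],[0.098,-0.001,0,0,0,0],[0.118,-0.001,0,0,0,0],[0.135,-0.001,0,0,0,0],[0.148,-0.001,0,0,0,0],[0.156,-0.001,0,0,0,0],[0.159,-0.001,0,0,0,0]]'
python3 -m pendant '[[0.001,0,0,0,0,0],[0.002,0,0,0,0,0],[0.002,0,0,0,0,0],[0.002,0,0,0,0,0],[0.002,0,0,0,0,0],[0.002,0,0,0,0,0],[0.002,0,0,0,0,0],[0.002,0,0,0,0,0],[0.002,0,0,0,0,0],[0.002,0,0,0,0,0]]'
```

```text
clock: 11.45
tcp_pos: [463.9, -247.3, 36.8]
eef_rot: [[-0.001, 0.867, 0.498], [0.001, 0.498, -0.867], [-1.0, -0.001, -0.002]]
force: [-0.1, -0.5, -3.5]
grip_width: 14.4
clock: 12.45
tcp_pos: [464.7, -248.3, 36.1]
eef_rot: [[0.0, 0.867, 0.498], [-0.0, 0.498, -0.867], [-1.0, 0.0, 0.0]]
force: [0.8, 0.7, -1.1]
grip_width: 14.3
```

The dipper's foot is on the bench. I'll release it and swing the open fingers 40° about the handle grip point.

```bash
python3 -m pendant '[[0,0,0,0,0,0],[0,0,0,0,0,0],[0,0,0,0,0,0],[0,0,0,0,0,0],[0,-0.002,0,0,0,4],[-0.001,0,0,0,0,10],[-0.001,0.001,0,0,0,17],[-0.002,0.003,0,0,0,24],[-0.003,0.005,0,0,0,32],[-0.004,0.007,0,0,0,40]]' 0.45 110
python3 - <<'E'
from h import *
from bench import ctrl
save('side','s5');save('wrist','w5');print(ctrl.state()['joints'])
a=cv2.imread('pics/side0.png');b=cv2.imread('pics/s5.png');cv2.imwrite('pics/s5c.png',cv2.resize(b[190:370,200:400],None,fx=3,fy=3))
E
```

```text
clock: 13.45
tcp_pos: [470.9, -245.2, 41.3]
eef_rot: [[0.563, 0.66, 0.497], [0.32, 0.381, -0.867], [-0.762, 0.647, 0.003]]
force: [1.5, -0.0, -1.4]
grip_width: 47.1
[-0.86  0.36 -0.65  0.4   0.68  1.82]
```

View pics/s5c.png

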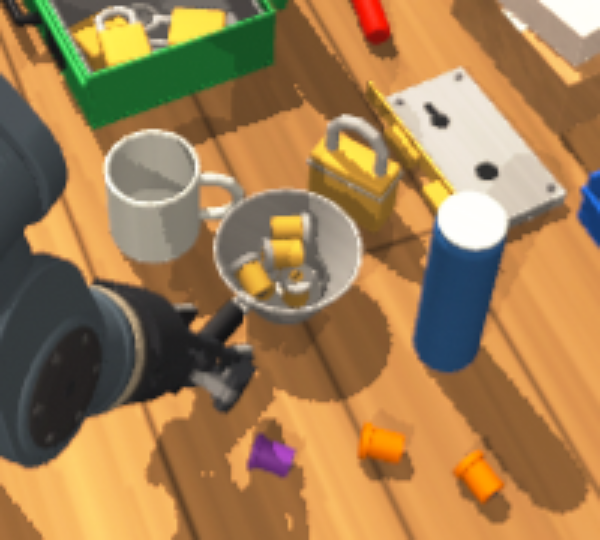

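View pics/w5.png

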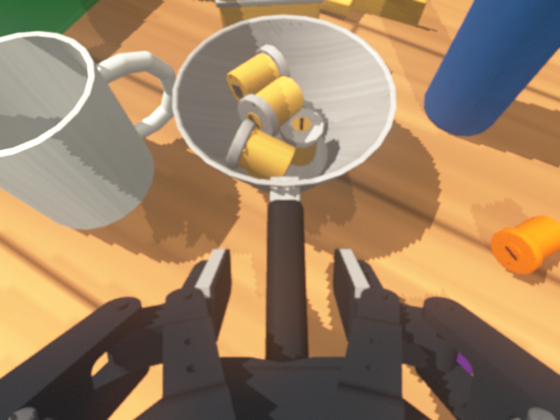

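The slanted fingers straddle the handle, centred, and the dipper stands upright. I'll close and lift slightly.

```bash
python3 -m pendant '[[0,0,0,0,0,0],[0,0,0,0,0,0],[0,0,0,0,0,0],[0,0,0,0,0,0],[0,0,0,0,0,0],[0,0,0,0,0,0],[0,0,0,0,0,0],[-0.004,0.003,0,0,0,0],[-0.011,0.010,0,0,0,0],[-0.023,0.0195,0,0,0,0]]' 1 120
python3 - <<'E'
from h import *
from bench import ctrl
save('side','s6');b=cv2.imread('pics/s6.png');cv2.imwrite('pics/s6c.png',cv2.resize(b[190:370,200:400],None,fx=3,fy=3))
s=ctrl.state();print(s['grip_width'],s['force'],s['eef_rot'].T@[0,0,1])
E
```

```text
clock: 14.55
tcp_pos: [469.6, -243.8, 69.5]
eef_rot: [[0.555, 0.667, 0.497], [0.321, 0.38, -0.868], [-0.767, 0.641, -0.003]]
force: [0.3, 0.6, -4.6]
grip_width: 14.2
14.465151592580778 [ 0.56 -0.49 -1.17] [-0.77  0.64  0.  ]
```

View pics/s6c.png

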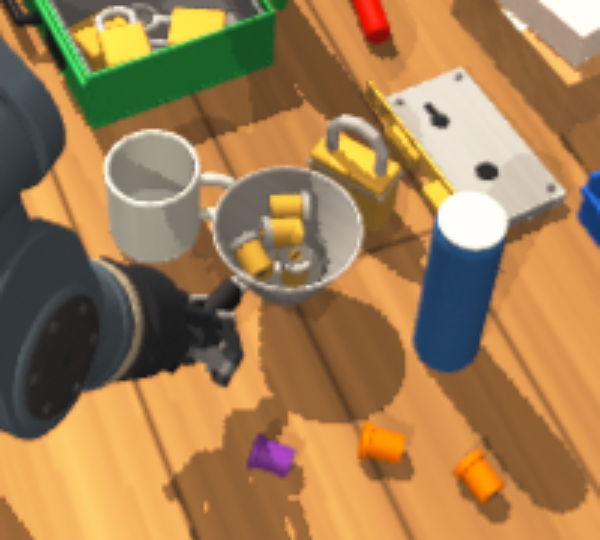

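The dipper is held level and clear of the bench. I'll lift more, then compute the waypoints.

```bash
python3 -m pendant '[[-0.008,0.0065,0,0,0,0],[-0.018,0.015,0,0,0,0],[-0.031,0.026,0,0,0,0],[-0.044,0.037,0,0,0,0],[-0.057,0.048,0,0,0,0],[-0.070,0.0585,0,0,0,0],[-0.081,0.068,0,0,0,0],[-0.089,0.074,0,0,0,0],[-0.092,0.077,0,0,0,0],[-0.092,0.077,0,0,0,0]]'
cat > way.py <<'E'
from plan2 import *
import sys
GG,HH,AL=90,55,40
def tool(Dm,o,al=AL,fl=0):
    a=np.radians(al);tx=Dm@np.array([np.sin(a),0,-np.cos(a)]);tz=-Dm[:,1]
    m=np.c_[tx,np.cross(tz,tx),tz];return o+Dm@np.array([-GG,0,HH])+19*tx,m
def liptool(yaw,tau,lip):
    D=dip(yaw,tau);o=lip2o(D,np.array(lip,float));p,m=tool(D,o);return p,m,D,o
def rel(s,p,m):
    R=s['eef_rot'];return R.T@(p-s['tcp_pos']),Ro.from_matrix(R.T@m).as_rotvec(degrees=True)
E
python3 - <<'E'
from way import *
from bench import ctrl
s=ctrl.state();print(s['tcp_pos'],s['grip_width'])
g=s['joints']
def go(name,p,m):
    global g
    r=ik(p,m,g);g=r[0];print(name,p.round(0),g,round(r[1],1),round(r[2],1),'rel',*rel(s,p,m))
# vertical tool mid waypoint
for yaw,tau,tc in((65,20,(480,-160,230)),(107,35,(530,-30,250)),(150,40,(575,90,250))):
    D=dip(yaw,tau);p,m=tool(D,np.zeros(3));go(f'y{yaw}',np.array(tc,float),m)
for tau,l in((40,(0,130)),(50,(0,125)),(60,(0,118)),(68,(3,112)),(75,(5,110)),(85,(10,110)),(97,(16,110)),(103,(18,112))):
    lip=C+np.array([l[0],0,l[1]]);p,m,D,o=liptool(185,tau,lip);go(f'tau{tau}',p,m)
    far=o-D@np.array([31,0,0]);low=o+D@np.array([31,0,0]);rim=o+D@np.array([-58,0,62.]);he=o+D@np.array([-146,0,52]);print('   foot far x,z',far[[0,2]].round(),'foot low',low[[0,2]].round(),'rim',rim[[0,2]].round(),'hend',he[[0,2]].round())
E
```

```text
clock: 15.6
tcp_pos: [470.5, -244.8, 190.2]
eef_rot: [[0.558, 0.664, 0.497], [0.32, 0.381, -0.867], [-0.766, 0.643, 0.0]]
force: [0.3, -0.9, -4.9]
grip_width: 14.4
[ 470.524 -244.761  190.235] 14.39309303033818
y65 [ 480. -160.  230.] [-0.529  0.221 -0.087  1.296  0.348  1.473] 0.0 0.0 rel [  1.906  64.172 -68.803] [-30.599  17.683 -19.356]
y107 [530. -30. 250.] [-0.103  0.27   0.073  1.408  0.08   1.17 ] 0.0 0.0 rel [  56.008  159.817 -156.695] [-72.261  29.943 -29.467]
y150 [575.  90. 250.] [0.155 0.333 0.166 1.404 0.    0.679] 0.0 0.0 rel [ 119.449  235.472 -238.406] [-114.422   41.651  -23.945]
tau40 [646. 200. 201.] [0.3   0.513 0.331 1.389 0.    0.213] 0.0 0.0 rel [ 232.232  293.337 -298.547] [-146.818   53.435  -11.743]
   foot far x,z [637. 140.] foot low [589. 100.] rim [618. 205.] hend [691. 253.]
tau50 [632. 199. 215.] [ 0.324  0.351  0.089  1.139 -0.041  0.233] 0.0 0.0 rel [ 212.992  292.8   -304.456] [-151.499   40.592  -14.572]
   foot far x,z [633. 153.] foot low [594. 106.] rim [603. 214.] hend [667. 275.]
tau60 [615. 198. 225.] [ 0.353  0.204 -0.144  0.885 -0.09   0.
[... 552 characters left out ...]
01. 120.] rim [564. 222.] hend [596. 304.]
tau85 [572. 193. 243.] [ 0.453 -0.069 -0.675  0.214 -0.256  0.265] 0.0 0.0 rel [ 155.822  268.586 -329.076] [-159.835   -6.981  -23.779]
   foot far x,z [608. 193.] foot low [603. 131.] rim [549. 226.] hend [567. 312.]
tau97 [550. 190. 247.] [ 0.518 -0.12  -0.926 -0.186 -0.358  0.245] 0.0 0.0 rel [ 139.492  255.364 -338.044] [-159.654  -23.863  -26.603]
   foot far x,z [595. 206.] foot low [603. 144.] rim [531. 225.] hend [530. 314.]
tau103 [537. 189. 249.] [ 0.555 -0.106 -1.055 -0.431 -0.414  0.226] 0.0 0.0 rel [ 130.869  247.817 -343.091] [-158.957  -32.342  -27.935]
   foot far x,z [587. 213.] foot low [601. 152.] rim [521. 225.] hend [511. 313.]
```

```bash
python3 -m pendant '[[0,0.003,-0.003,-1.5,0.9,-1],[0,0.009,-0.010,-4.5,2.6,-2.9],[0,0.017,-0.018,-8,4.6,-5],[0.001,0.025,-0.027,-12,6.9,-7.6],[0.001,0.034,-0.036,-16,9.2,-10.1],[0.001,0.042,-0.045,-20,11.5,-12.6],[0.001,0.050,-0.053,-23.5,13.6,-14.9],[0.002,0.056,-0.060,-26.6,15.4,-16.8],[0.002,0.061,-0.066,-29,16.8,-18.4],[0.002,0.064,-0.069,-30.6,17.7,-19.4]]'
cat > to.py <<'E'
import sys
from way import *
from bench import ctrl
s=ctrl.state();a=[float(v) for v in sys.argv[2:]]
if sys.argv[1]=='t': D=dip(a[0],a[1]);_,m=tool(D,np.zeros(3));p=np.array(a[2:5])
else: p,m,D,o=liptool(a[0],a[1],C+np.array([a[2],a[3],a[4]]))
r=ik(p,m,s['joints']);d,w=rel(s,p,m);print('now',s['tcp_pos'],'tgt',p,'j',r[0],r[1].round(1));print('shift m',(d/1000).round(4),'turn',w.round(1),np.linalg.norm(d).round(),np.linalg.norm(w).round())
E
python3 to.py t 107 35 530 -30 250
```

```text
clock: 16.6
tcp_pos: [480.1, -159.1, 229.1]
eef_rot: [[0.142, 0.395, 0.908], [0.31, 0.853, -0.42], [-0.94, 0.341, -0.002]]
force: [0.4, -0.2, -4.7]
grip_width: 14.4
now [ 480.067 -159.106  229.07 ] tgt [530. -30. 250.] j [-0.103  0.27   0.073  1.408  0.08   1.17 ] 0.0
shift m [ 0.028  0.137 -0.009] turn [-41.    9.  -14.3] 140.0 44.0
```

```bash
python3 -m pendant '[[0.002,0.009,-0.001,-2.5,0.5,-0.9],[0.005,0.022,-0.002,-6.5,1.4,-2.3],[0.008,0.037,-0.003,-11,2.4,-3.8],[0.011,0.053,-0.004,-16,3.5,-5.6],[0.014,0.069,-0.005,-20.5,4.5,-7.2],[0.017,0.085,-0.006,-25.5,5.6,-8.9],[0.021,0.101,-0.007,-30.5,6.7,-10.6],[0.024,0.116,-0.008,-35,7.7,-12.2],[0.026,0.128,-0.009,-38.5,8.5,-13.4],[0.028,0.137,-0.009,-41,9,-14.3]]'
python3 to.py t 150 38 575 90 250
```

```text
clock: 17.6
tcp_pos: [530.4, -29.4, 249.9]
eef_rot: [[-0.025, -0.293, 0.956], [0.083, 0.952, 0.294], [-0.996, 0.087, 0.001]]
force: [-0.2, -1.1, -5.1]
grip_width: 14.2
now [530.411 -29.425 249.884] tgt [575.  90. 250.] j [0.144 0.355 0.198 1.442 0.022 0.667] 0.0
shift m [0.009 0.101 0.078] turn [-42.8   2.7  -2.8] 127.0 43.0
```

```bash
python3 -m pendant '[[0,0.007,0.005,-3,0.2,-0.2],[0.001,0.017,0.013,-7,0.4,-0.4],[0.002,0.028,0.021,-12,0.7,-0.7],[0.003,0.040,0.031,-17,1,-1],[0.004,0.052,0.040,-22,1.3,-1.4],[0.006,0.064,0.049,-27,1.6,-1.7],[0.007,0.076,0.058,-32,2,-2],[0.008,0.087,0.067,-36.5,2.3,-2.3],[0.009,0.096,0.074,-40.5,2.6,-2.6],[0.009,0.101,0.078,-42.8,2.7,-2.8]]'
python3 to.py l 185 45 -45 0 140
python3 - <<'E'
from h import *
save('wrist','w7');save('side','s7')
E
```

```text
clock: 18.6
tcp_pos: [575.6, 90.0, 249.5]
eef_rot: [[-0.031, -0.865, 0.501], [0.018, 0.501, 0.865], [-0.999, 0.036, -0.0]]
force: [-0.7, 0.1, -5.6]
grip_width: 14.0
now [575.579  89.954 249.52 ] tgt [594.834 199.697 220.774] j [ 0.334  0.353  0.118  1.252 -0.021  0.246] 0.0
shift m [0.03  0.037 0.105] turn [-35.1  -0.9  -6.9] 115.0 36.0
```

View pics/w7.png

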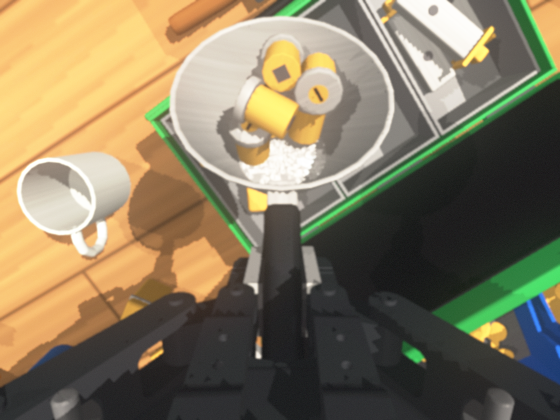

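View pics/s7.png

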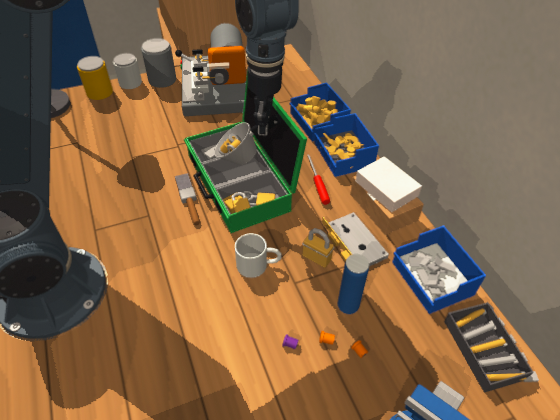

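All the barrels are still in the tilted cup, which is over the case. Now to the pour staging pose.

```bash
python3 -m pendant '[[0.001,0.002,0.005,-2,0,-0.3],[0.004,0.005,0.014,-5,-0.1,-0.9],[0.007,0.009,0.025,-9,-0.2,-1.7],[0.011,0.014,0.039,-13,-0.3,-2.5],[0.015,0.019,0.053,-17.5,-0.4,-3.4],[0.019,0.024,0.067,-22,-0.5,-4.3],[0.023,0.029,0.081,-27,-0.6,-5.2],[0.026,0.033,0.093,-31,-0.7,-6],[0.029,0.036,0.102,-34,-0.8,-6.6],[0.030,0.037,0.105,-35.1,-0.9,-6.9]]'
python3 to.py l 185 62 -15 0 114
python3 - <<'E'
from h import *
save('side','s8');b=cv2.imread('pics/s8.png');cv2.imwrite('pics/s8c.png',cv2.resize(b[80:240,170:320],None,fx=3.6,fy=3.6))
save('scene','sc8');b=cv2.imread('pics/sc8.png');cv2.imwrite('pics/sc8c.png',cv2.resize(b[60:240,240:400],None,fx=3.3,fy=3.3))
E
```

```text
clock: 19.7
tcp_pos: [595.0, 199.3, 221.0]
eef_rot: [[0.088, -0.992, -0.086], [0.007, -0.086, 0.996], [-0.996, -0.088, -0.0]]
force: [0.8, -0.6, -4.3]
grip_width: 14.5
now [594.991 199.343 221.019] tgt [596.465 197.215 223.773] j [ 0.37   0.155 -0.224  0.822 -0.105  0.263] 0.0
shift m [-0.003 -0.002 -0.002] turn [ -0.  -0. -17.] 4.0 17.0
```

View pics/s8c.png

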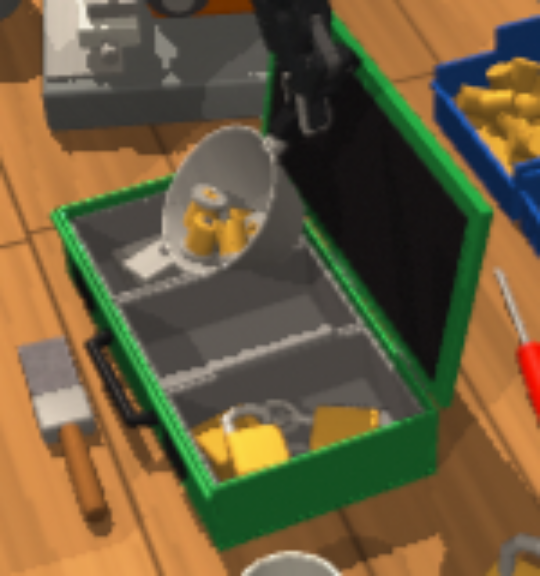

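View pics/sc8c.png

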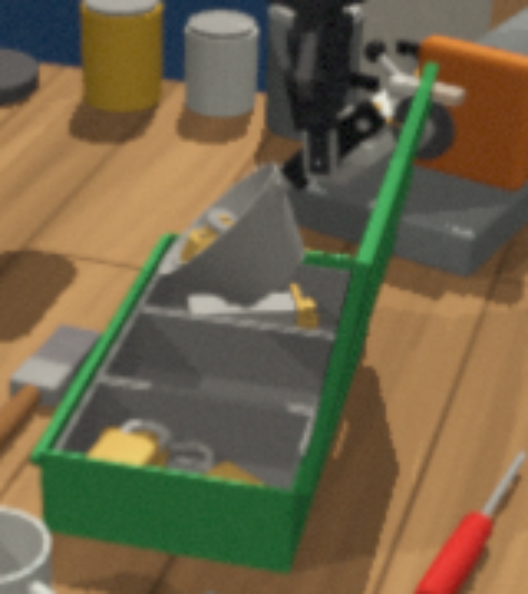

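Both views show the cup tilted 45° with its lip at side px (227,155) and scene px (290,142). I'll triangulate the lip before pouring.

Run:
```python
from h import *
A=load('s8.npz');B=load('sc8.npz')
print(tri([(A,(170+205/3.6,80+268/3.6)),(B,(240+165/3.3,60+272/3.3))]))
for p in((484,190,140),(490,140,60),):print(proj(A,p),proj(B,p))
# expected lip & mouth centre & rim top proj
from way import *
p,m,D,o=liptool(185,45,C+np.array([-45,0,140]))
for q in((58,0,62),(-58,0,62),(0,58,62),(0,-58,62)):
    X=o+D@np.array(q,float);print(q,X.round(),(proj(A,X)[0]-[170,80])*3.6,(proj(B,X)[0]-[240,60])*3.3)
```

```text
(array([495.6 , 155.07, 144.21]), [np.float64(1.127052517682333), np.float64(1.1270525176821182)])
[[218.88 148.88]] [[290.57 136.35]]
[[228.77 181.92]] [[285.8  174.65]]
(58, 0, 62) [484. 190. 140.] [175.961 247.976] [166.869 251.942]
(-58, 0, 62) [566. 197. 222.] [272.475 128.529] [280.85  163.053]
(0, 58, 62) [530. 136. 181.] [255.33  236.182] [203.716 244.624]
(0, -58, 62) [520. 251. 181.] [193.369 144.466] [239.429 175.526]
```

The lip is where planned, within a few mm. Now I'll tilt slowly.

```bash
python3 -m pendant '[[0,0,0,0,0,-1],[0,0,0,0,0,-3],[-0.001,-0.001,-0.001,0,0,-5],[-0.001,-0.001,-0.001,0,0,-7],[-0.002,-0.001,-0.001,0,0,-9],[-0.002,-0.001,-0.001,0,0,-11],[-0.002,-0.002,-0.002,0,0,-13],[-0.003,-0.002,-0.002,0,0,-15],[-0.003,-0.002,-0.002,0,0,-16],[-0.003,-0.002,-0.002,0,0,-17]]'
python3 to.py l 185 75 0 0 112
```

```text
clock: 20.8
tcp_pos: [597.0, 196.5, 224.7]
eef_rot: [[0.375, -0.923, -0.084], [0.031, -0.078, 0.997], [-0.927, -0.376, -0.0]]
force: [-0.4, 0.3, -5.0]
grip_width: 14.2
now [596.96  196.531 224.734] tgt [584.752 194.878 237.581] j [ 0.413  0.013 -0.474  0.498 -0.184  0.27 ] 0.0
shift m [-0.017  0.007 -0.001] turn [ -0.2  -0.1 -12.9] 18.0 13.0
```

```bash
python3 -m pendant '[[-0.002,0.001,0,0,0,-1.3],[-0.003,0.001,0,0,0,-2.6],[-0.005,0.002,0,0,0,-3.9],[-0.007,0.003,0,0,0,-5.2],[-0.008,0.003,0,0,0,-6.5],[-0.010,0.004,0,0,0,-7.8],[-0.012,0.005,-0.001,0,0,-9.1],[-0.014,0.006,-0.001,0,0,-10.4],[-0.015,0.006,-0.001,0,0,-11.7],[-0.017,0.007,-0.001,0,0,-13]]'
python3 to.py l 185 87 8 0 112
```

```text
clock: 21.8
tcp_pos: [584.3, 194.7, 237.5]
eef_rot: [[0.573, -0.816, -0.084], [0.048, -0.069, 0.996], [-0.818, -0.575, -0.001]]
force: [-0.1, -0.3, -4.9]
grip_width: 14.6
now [584.291 194.654 237.477] tgt [565.523 192.495 246.473] j [ 0.467 -0.091 -0.716  0.162 -0.274  0.266] 0.0
shift m [-0.018  0.01  -0.001] turn [ -0.1  -0.1 -11.9] 21.0 12.0
```

```bash
python3 -m pendant '[[-0.002,0.001,0,0,0,-1.2],[-0.004,0.002,0,0,0,-2.4],[-0.005,0.003,0,0,0,-3.6],[-0.007,0.004,0,0,0,-4.8],[-0.009,0.005,0,0,0,-6],[-0.011,0.006,0,0,0,-7.2],[-0.013,0.007,-0.001,0,0,-8.4],[-0.014,0.008,-0.001,0,0,-9.6],[-0.016,0.009,-0.001,0,0,-10.8],[-0.018,0.010,-0.001,0,0,-12]]'
python3 to.py l 185 99 14 0 114
python3 - <<'E'
from h import *
save('side','s9');b=cv2.imread('pics/s9.png');cv2.imwrite('pics/s9c.png',cv2.resize(b[80:240,170:320],None,fx=3.6,fy=3.6))
E
```

```text
clock: 22.8
tcp_pos: [566.0, 192.2, 246.8]
eef_rot: [[0.73, -0.678, -0.084], [0.061, -0.057, 0.996], [-0.681, -0.733, -0.0]]
force: [-0.1, 0.4, -3.2]
grip_width: 14.3
now [565.979 192.173 246.832] tgt [543.048 190.004 251.487] j [ 0.534 -0.13  -0.965 -0.247 -0.38   0.242] 0.0
shift m [-0.02   0.012 -0.   ] turn [ -0.1  -0.2 -11.9] 23.0 12.0
```

View pics/s9c.png

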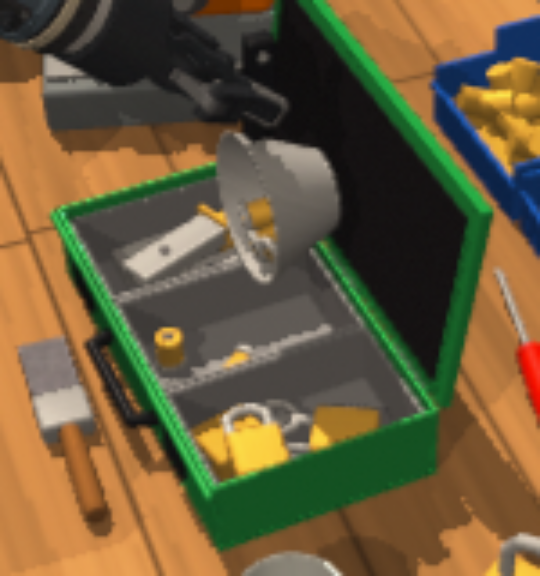

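Two barrels have landed in the middle compartment, at crop (168,345) and (240,355). I'll keep tipping.

```bash
python3 -m pendant '[[-0.002,0.001,0,0,0,-1.2],[-0.004,0.002,0,0,0,-2.4],[-0.006,0.003,0,0,0,-3.6],[-0.008,0.005,0,0,0,-4.8],[-0.010,0.006,0,0,0,-6],[-0.012,0.007,0,0,0,-7.2],[-0.014,0.008,0,0,0,-8.4],[-0.016,0.009,0,0,0,-9.6],[-0.018,0.011,0,0,0,-10.8],[-0.020,0.012,0,0,0,-12]]'
python3 to.py l 185 107 16 0 116
python3 - <<'E'
from h import *
save('side','s10');b=cv2.imread('pics/s10.png');cv2.imwrite('pics/s10c.png',cv2.resize(b[80:240,170:320],None,fx=3.6,fy=3.6))
E
```

```text
clock: 23.85
tcp_pos: [543.5, 190.4, 252.0]
eef_rot: [[0.855, -0.511, -0.084], [0.072, -0.043, 0.996], [-0.513, -0.858, -0.0]]
force: [0.1, 0.2, -2.0]
grip_width: 14.1
now [543.494 190.425 251.978] tgt [525.985 188.336 252.156] j [ 0.587 -0.085 -1.14  -0.601 -0.457  0.212] 0.1
shift m [-0.015  0.009 -0.001] turn [-0.1 -0.2 -7.9] 18.0 8.0
```

View pics/s10c.png

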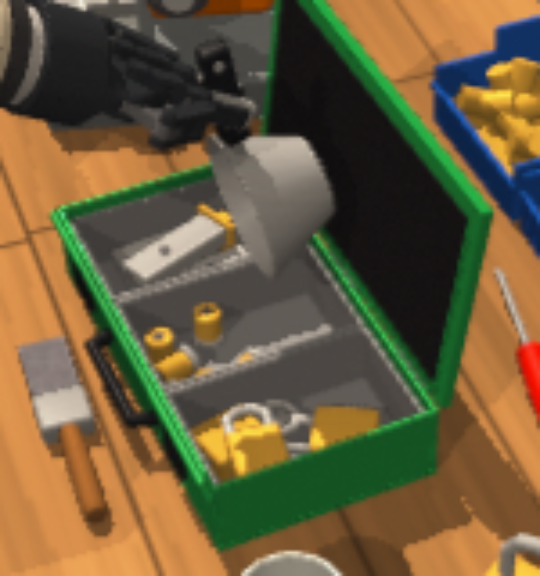

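The load dropped to 2.0 N, the weight of the bare dipper. A little extra tilt to be sure, then I'll look.

```bash
python3 -m pendant '[[-0.002,0.001,0,0,0,-1],[-0.004,0.002,0,0,0,-2],[-0.006,0.004,0,0,0,-3],[-0.008,0.005,0,0,0,-4],[-0.010,0.006,0,0,0,-5],[-0.010,0.006,0,0,0,-5],[-0.010,0.006,0,0,0,-5],[-0.008,0.005,0,0,0,-4],[-0.004,0.002,0,0,0,-2],[0,0,0,0,0,0]]'
python3 - <<'E'
from h import *
save('scene','sc11');b=cv2.imread('pics/sc11.png');cv2.imwrite('pics/sc11c.png',cv2.resize(b[60:240,240:400],None,fx=3.3,fy=3.3))
E
python3 to.py l 185 62 -25 0 150
```

```text
clock: 24.9
tcp_pos: [543.7, 190.6, 251.9]
eef_rot: [[0.854, -0.514, -0.085], [0.072, -0.044, 0.996], [-0.516, -0.857, -0.0]]
force: [1.2, 0.7, -2.5]
grip_width: 13.9
now [545.084 191.167 253.628] tgt [586.465 197.215 259.773] j [ 0.377  0.123 -0.17   0.909 -0.107  0.27 ] 0.0
shift m [ 0.033 -0.027  0.003] turn [-0.2 -0.1 37. ] 42.0 37.0
```

View pics/sc11c.png

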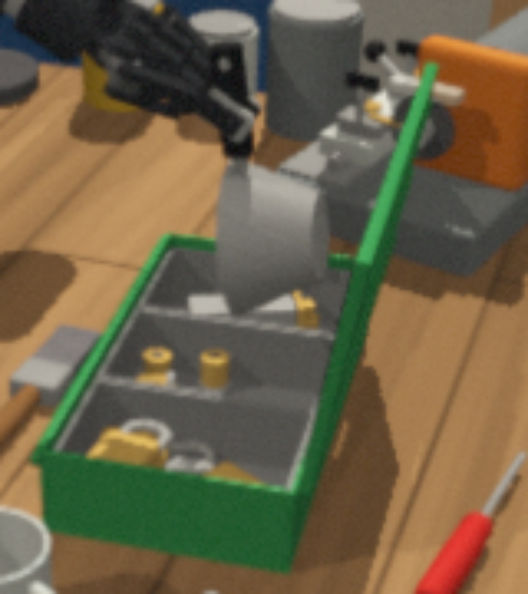

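Next I'll untilt and raise, then check the compartment with the wrist camera on the way back.

```bash
python3 -m pendant '[[0.001,-0.001,0,0,0,1.5],[0.004,-0.003,0,0,0,5],[0.009,-0.007,0.001,0,0,10],[0.013,-0.011,0.001,0,0,15],[0.018,-0.014,0.002,0,0,20],[0.022,-0.018,0.002,0,0,25],[0.026,-0.021,0.002,0,0,29],[0.030,-0.024,0.003,0,0,33],[0.032,-0.026,0.003,0,0,36],[0.033,-0.027,0.003,0,0,37]]'
python3 to.py t 150 38 575 70 275
python3 - <<'E'
from h import *
save('side','s12');b=cv2.imread('pics/s12.png');cv2.imwrite('pics/s12c.png',cv2.resize(b[80:240,170:320],None,fx=3.6,fy=3.6))
E
```

```text
clock: 25.95
tcp_pos: [586.9, 197.2, 258.2]
eef_rot: [[0.374, -0.924, -0.084], [0.031, -0.078, 0.996], [-0.927, -0.376, -0.0]]
force: [0.9, 0.1, -1.8]
grip_width: 14.5
now [586.886 197.23  258.199] tgt [575.  70. 275.] j [0.11  0.348 0.25  1.501 0.021 0.634] 0.0
shift m [-0.024  0.015 -0.126] turn [34.5  6.1 23.3] 129.0 42.0
```

View pics/s12c.png

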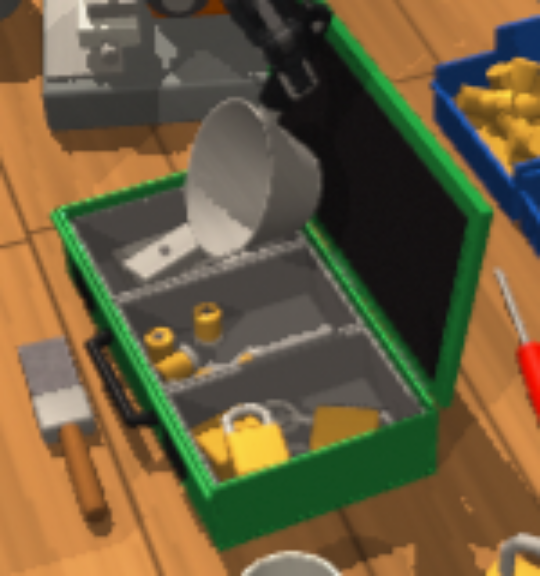

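The dipper is empty. I'll retreat.

```bash
python3 -m pendant '[[-0.001,0.001,-0.006,2,0.3,1],[-0.003,0.002,-0.016,5,0.8,3],[-0.006,0.004,-0.030,9,1.5,6],[-0.009,0.005,-0.045,13,2.2,8.7],[-0.012,0.007,-0.061,17,3,11.5],[-0.015,0.009,-0.077,21.5,3.8,14.5],[-0.018,0.011,-0.092,25.5,4.5,17.3],[-0.020,0.013,-0.106,29.5,5.2,20],[-0.022,0.014,-0.118,32.5,5.8,22],[-0.024,0.015,-0.126,34.5,6.1,23.3]]'
python3 to.py t 107 20 525 -40 240
python3 - <<'E'
from h import *
save('scene','sc13');b=cv2.imread('pics/sc13.png');cv2.imwrite('pics/sc13c.png',cv2.resize(b[100:230,240:370],None,fx=4.5,fy=4.5))
save('side','s13');b=cv2.imread('pics/s13.png');cv2.imwrite('pics/s13c.png',cv2.resize(b[110:220,180:300],None,fx=5,fy=5))
E
```

```text
clock: 27.0
tcp_pos: [572.8, 68.5, 274.3]
eef_rot: [[-0.031, -0.864, 0.503], [0.016, 0.502, 0.864], [-0.999, 0.035, -0.001]]
force: [-0.1, 0.0, -2.5]
grip_width: 14.1
now [572.814  68.456 274.338] tgt [525. -40. 240.] j [-0.246  0.372  0.147  1.532  0.297  1.   ] 0.0
shift m [ 0.034 -0.014 -0.118] turn [42.2 -8.3 17.2] 123.0 46.0
```

View pics/sc13c.png

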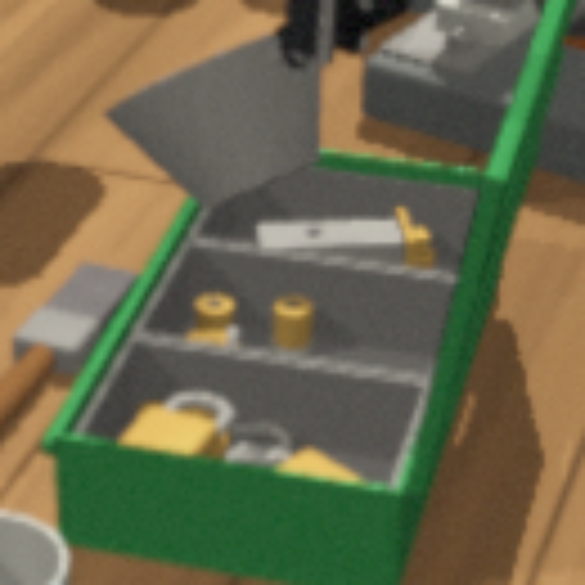

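View pics/s13c.png

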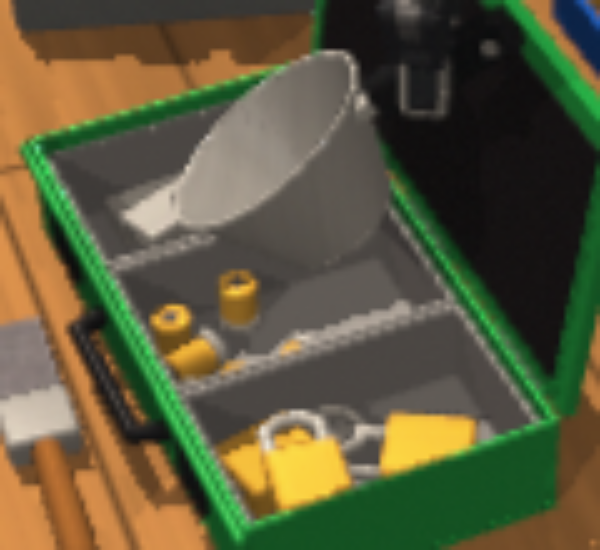

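Three barrels are clearly visible in the middle compartment, and others lie along its near wall. I'll check from above later. First, carry the dipper back.

```bash
python3 -m pendant '[[0.002,-0.001,-0.007,2.5,-0.5,1],[0.005,-0.002,-0.018,6.5,-1.3,2.6],[0.009,-0.004,-0.031,11,-2.2,4.5],[0.013,-0.005,-0.045,16,-3.2,6.5],[0.017,-0.007,-0.059,21,-4.1,8.6],[0.021,-0.009,-0.073,26,-5.1,10.6],[0.025,-0.010,-0.087,31,-6.1,12.6],[0.029,-0.012,-0.100,35.5,-7,14.5],[0.032,-0.013,-0.111,39.5,-7.8,16.1],[0.034,-0.014,-0.118,42.2,-8.3,17.2]]'
python3 to.py t 68 5 490 -150 200
```

```text
clock: 28.1
tcp_pos: [524.4, -39.7, 239.8]
eef_rot: [[-0.1, -0.274, 0.956], [0.329, 0.898, 0.292], [-0.939, 0.344, 0.001]]
force: [-0.6, 0.3, -1.5]
grip_width: 14.3
now [524.405 -39.737 239.815] tgt [ 490. -150.  200.] j [-0.634  0.327 -0.118  1.298  0.589  1.268] 0.0
shift m [ 0.005 -0.103 -0.065] turn [ 34.7 -18.   14.3] 122.0 42.0
```

```bash
python3 -m pendant '[[0,-0.008,-0.005,2.5,-1.3,1],[0.001,-0.019,-0.012,6,-3.1,2.5],[0.001,-0.031,-0.020,10,-5.2,4.1],[0.002,-0.042,-0.027,14,-7.2,5.8],[0.002,-0.053,-0.034,18,-9.3,7.4],[0.003,-0.064,-0.041,22,-11.4,9.1],[0.003,-0.075,-0.048,25.5,-13.2,10.5],[0.004,-0.086,-0.054,29,-15,12],[0.004,-0.095,-0.060,32,-16.6,13.2],[0.005,-0.103,-0.065,34.7,-18,14.3]]'
python3 to.py t 29.5 0 470.9 -245.2 150
```

```text
clock: 29.1
tcp_pos: [491.0, -149.7, 199.9]
eef_rot: [[0.215, 0.306, 0.927], [0.532, 0.76, -0.374], [-0.819, 0.574, 0.001]]
force: [0.3, 1.2, -2.6]
grip_width: 14.2
now [ 490.985 -149.682  199.867] tgt [ 470.9 -245.2  150. ] j [-0.85   0.193 -0.496  0.711  0.681  1.837] 0.0
shift m [-0.014 -0.107  0.017] turn [ 30.6 -23.4   4.8] 110.0 39.0
```

```bash
python3 -m pendant '[[-0.001,-0.008,0.001,2.2,-1.7,0.3],[-0.002,-0.019,0.003,5.4,-4.1,0.8],[-0.004,-0.031,0.005,9,-6.9,1.4],[-0.006,-0.043,0.007,12.5,-9.6,2],[-0.007,-0.055,0.009,16,-12.2,2.5],[-0.009,-0.067,0.011,19.3,-14.8,3],[-0.010,-0.079,0.013,22.6,-17.3,3.5],[-0.012,-0.090,0.014,25.7,-19.7,4],[-0.013,-0.100,0.016,28.6,-21.9,4.5],[-0.014,-0.107,0.017,30.6,-23.4,4.8]]'
python3 - <<'E'
from h import *
save('side','s14');b=cv2.imread('pics/s14.png');cv2.imwrite('pics/s14c.png',cv2.resize(b[190:370,200:400],None,fx=3,fy=3))
save('wrist','w14')
E
python3 to.py t 29.5 0 470.9 -245.2 46
```

```text
clock: 30.1
tcp_pos: [471.0, -244.4, 149.8]
eef_rot: [[0.559, 0.667, 0.493], [0.317, 0.377, -0.87], [-0.766, 0.642, -0.001]]
force: [1.2, 0.2, -2.3]
grip_width: 14.1
now [ 470.661 -244.039  149.777] tgt [ 470.9 -245.2   46. ] j [-0.85   0.335 -0.64   0.426  0.681  1.837] 0.0
shift m [ 0.079 -0.067  0.001] turn [ 0.1 -0.1  0.1] 104.0 0.0
```

View pics/s14c.png

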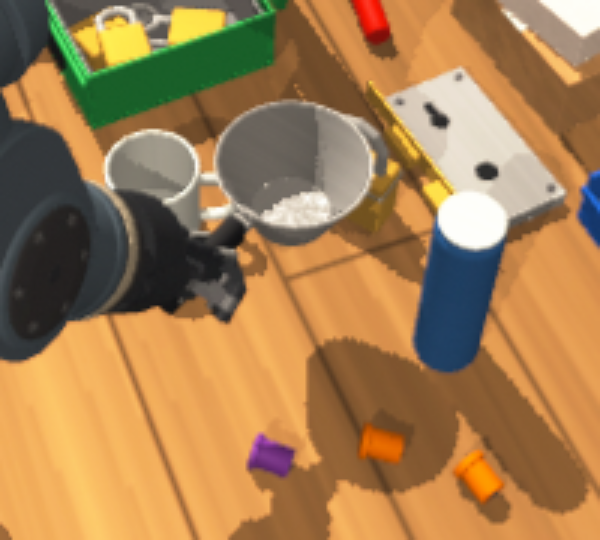

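View pics/w14.png

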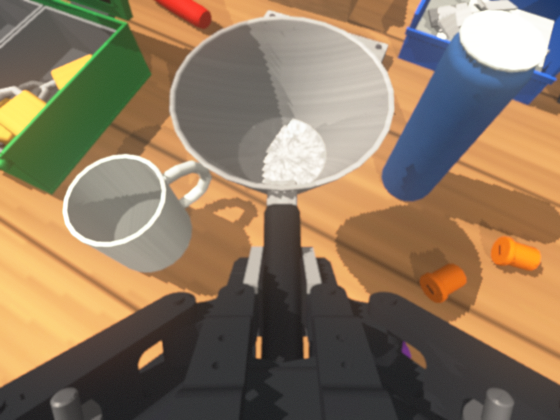

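The dipper is empty and level, directly above its spot. I'll lower it.

```bash
python3 -m pendant '[[0.006,-0.005,0,0,0,0],[0.016,-0.014,0,0,0,0],[0.027,-0.023,0,0,0,0],[0.038,-0.032,0,0,0,0],[0.049,-0.041,0,0,0,0],[0.059,-0.050,0,0,0,0],[0.068,-0.057,0,0,0,0],[0.074,-0.062,0,0,0,0],[0.077,-0.065,0,0,0,0],[0.079,-0.067,0,0,0,0]]'
python3 -m pendant '[[0.001,-0.001,0,0,0,0],[0.002,-0.002,0,0,0,0],[0.002,-0.002,0,0,0,0],[0.003,-0.0025,0,0,0,0],[0.003,-0.0025,0,0,0,0],[0.003,-0.0025,0,0,0,0],[0.003,-0.0025,0,0,0,0],[0.003,-0.0025,0,0,0,0],[0.003,-0.0025,0,0,0,0],[0.003,-0.0025,0,0,0,0]]'
```

```text
clock: 31.2
tcp_pos: [471.1, -244.5, 46.2]
eef_rot: [[0.557, 0.666, 0.496], [0.319, 0.38, -0.868], [-0.767, 0.642, -0.0]]
force: [0.0, -0.4, -1.8]
grip_width: 14.3
clock: 32.2
tcp_pos: [471.0, -244.6, 42.6]
eef_rot: [[0.557, 0.666, 0.496], [0.319, 0.38, -0.868], [-0.767, 0.642, -0.0]]
force: [-0.9, 0.1, -2.2]
grip_width: 14.0
```

```bash
python3 -m pendant '[[0.0005,-0.0005,0,0,0,0],[0.001,-0.001,0,0,0,0],[0.001,-0.001,0,0,0,0],[0.0015,-0.0013,0,0,0,0],[0.0015,-0.0013,0,0,0,0],[0.0015,-0.0013,0,0,0,0],[0.0015,-0.0013,0,0,0,0],[0.0015,-0.0013,0,0,0,0],[0.0015,-0.0013,0,0,0,0],[0.0015,-0.0013,0,0,0,0]]'
```

```text
clock: 33.2
tcp_pos: [471.0, -244.7, 40.6]
eef_rot: [[0.557, 0.666, 0.496], [0.318, 0.38, -0.868], [-0.767, 0.642, -0.0]]
force: [0.5, -0.0, -1.4]
grip_width: 14.3
```

```bash
python3 -m pendant '[[0.0005,-0.0004,0,0,0,0],[0.0005,-0.0004,0,0,0,0],[0.0005,-0.0004,0,0,0,0],[0.0005,-0.0004,0,0,0,0],[0.0005,-0.0004,0,0,0,0],[0.0005,-0.0004,0,0,0,0],[-0.005,0,0,0,0,0],[-0.015,0,0,0,0,0],[-0.03,0,0,0,0,0],[-0.05,0,0,0,0,0]]' 0.4
python3 -m pendant '[[-0.02,0,0,0,0,0],[-0.045,0,0,0,0,0],[-0.07,0.010,0,0,0,0],[-0.09,0.03,0,0,0,0],[-0.11,0.05,0,0,0,0],[-0.13,0.08,0,0,0,0],[-0.145,0.11,0,0,0,0],[-0.155,0.13,0,0,0,0],[-0.16,0.14,0,0,0,0],[-0.16,0.14,0,0,0,0]]' 1
python3 - <<'E'
from h import *
from bench import ctrl
print(ctrl.state()['joints'])
save('side','s15');b=cv2.imread('pics/s15.png');cv2.imwrite('pics/s15c.png',cv2.resize(b[190:370,200:400],None,fx=3,fy=3))
save('scene','sc15')
E
```

```text
clock: 34.2
tcp_pos: [442.6, -260.3, 79.3]
eef_rot: [[0.557, 0.666, 0.496], [0.319, 0.38, -0.868], [-0.767, 0.642, -0.001]]
force: [-0.9, 0.5, -0.2]
grip_width: 51.2
clock: 35.2
tcp_pos: [447.5, -258.3, 292.7]
eef_rot: [[0.558, 0.665, 0.497], [0.318, 0.382, -0.868], [-0.767, 0.642, 0.002]]
force: [0.2, 0.2, -0.6]
grip_width: 0.1
[-0.91  0.09 -0.23  1.14  0.69  1.75]
```

View pics/s15c.png

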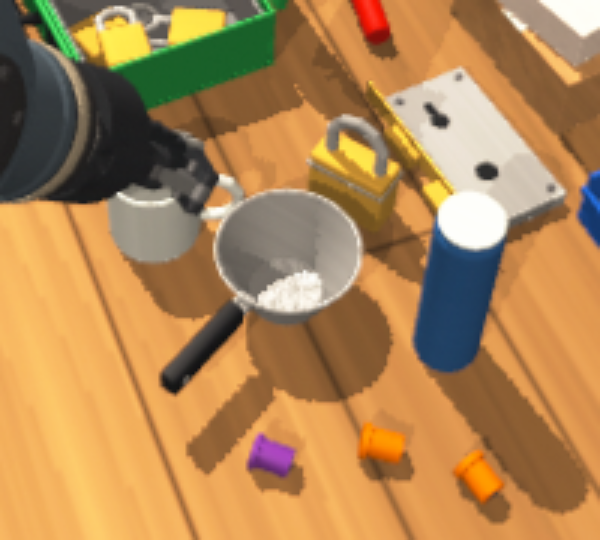

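View pics/sc15.png

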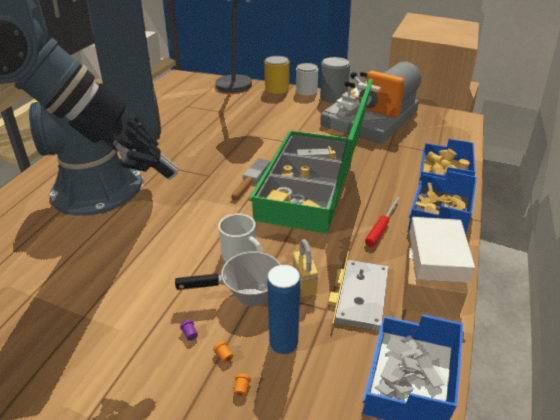

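The dipper stands upright and empty at its old place, with nothing else moved. For the lid, I'll first go over the case with the fingers shut to look inside.

```bash
cat > tv.py <<'E'
import sys
from k2 import *
from bench import ctrl
s=ctrl.state();a=[float(v) for v in sys.argv[1:]]
p=np.array(a[:3]);m=M(a[3],a[4] if len(a)>4 else 0);R=s['eef_rot']
d=R.T@(p-s['tcp_pos']);w=Ro.from_matrix(R.T@m).as_rotvec(degrees=True);r=ik(p,m,s['joints'])
print('now',s['tcp_pos'],'j',r[0],r[1].round(1),r[2].round(1));print('shift',(d/1000).round(4),'turn',w.round(1),np.linalg.norm(d).round(),np.linalg.norm(w).round())
E
python3 tv.py 520 60 340 10; python3 tv.py 700 205 285 10;python3 tv.py 640 195 310 10
```

```text
now [ 446.709 -258.072  290.575] j [ 0.115  0.227  0.242  1.586 -0.     1.511] 0.0 0.0
shift [ 0.104  0.201 -0.24 ] turn [-67.3  24.4 -34.7] 330.0 80.0
now [ 446.709 -258.072  290.575] j [0.285 0.63  0.749 1.69  0.    1.681] 0.0 0.0
shift [ 0.293  0.341 -0.276] turn [-67.3  24.4 -34.7] 528.0 80.0
now [ 446.709 -258.072  290.575] j [ 0.296  0.501  0.583  1.653 -0.     1.692] 0.0 0.0
shift [ 0.237  0.313 -0.297] turn [-67.3  24.4 -34.7] 493.0 80.0
```

```bash
python3 -m pendant '[[0.005,0.01,-0.012,-3.4,1.2,-1.7],[0.015,0.03,-0.035,-9,3.3,-4.6],[0.026,0.05,-0.06,-16,5.8,-8.2],[0.037,0.072,-0.086,-23,8.3,-11.9],[0.049,0.095,-0.113,-30,10.9,-15.5],[0.061,0.118,-0.141,-37.5,13.6,-19.3],[0.073,0.141,-0.168,-45,16.3,-23.2],[0.085,0.164,-0.196,-52.5,19,-27],[0.096,0.186,-0.222,-60,21.8,-31],[0.104,0.201,-0.24,-67.3,24.4,-34.7]]' 1
python3 - <<'E'
from h import *
save('wrist','w16')
E
python3 tv.py 640 195 315 10
```

```text
clock: 36.3
tcp_pos: [520.1, 61.1, 339.8]
eef_rot: [[0.002, -0.164, 0.986], [0.006, 0.986, 0.164], [-1.0, 0.006, 0.003]]
force: [0.6, -0.3, 1.0]
grip_width: 0.2
now [521.163  64.627 338.993] j [ 0.296  0.503  0.598  1.666 -0.     1.692] 0.0 0.0
shift [0.024 0.107 0.14 ] turn [ 0.1 -0.  -0.2] 178.0 0.0
```

View pics/w16.png

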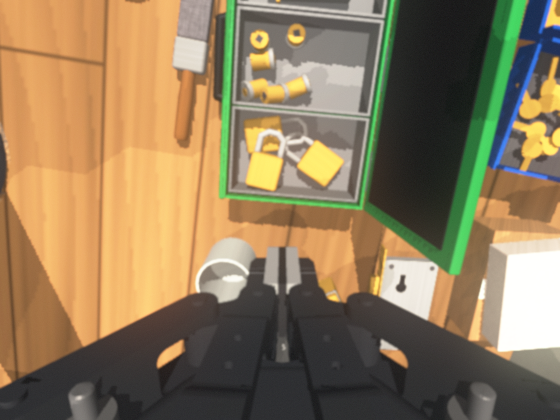

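The view from above shows all six barrels in the middle compartment, at (260,38), (297,35), (261,60), (253,88), (272,93) and (298,87). The lid's free edge runs from (457,272) to (528,0). I'll locate it.

Run:
```python
from h import *
W=load('w16.npz');A=load('s15.npz');S=load('scene0.npz');D=load('side0.npz')
for p in((457,272),(437,256),(503,80),(522,40),(530,0)):
    print(p,[onz(W,p,z)[:2].round() for z in(235,245,255)])
# triangulate near-top outer corner: side image e2 px (430,268)->
q=(180+428/3.4,60+266/3.4);print(tri([(W,(457,272)),(D,q)]))
print(tri([(W,(437,256)),(D,(180+410/3.4,60+266/3.4))]))
```

```text
(457, 272) [array([671.,  28.]), array([665.,  32.]), array([658.,  36.])]
(437, 256) [array([651.,  39.]), array([645.,  43.]), array([639.,  47.])]
(503, 80) [array([659., 177.]), array([652., 175.]), array([646., 173.])]
(522, 40) [array([663., 204.]), array([657., 201.]), array([651., 198.])]
(530, 0) [array([660., 228.]), array([654., 224.]), array([648., 220.])]
(array([663.35,  32.96, 246.21]), [np.float64(0.3712218247591985), np.float64(0.3712218247592738)])
(array([650.49,  41.23, 241.06]), [np.float64(2.851929063476489), np.float64(2.85192906347631)])
```

```bash
python3 tv.py 700 200 290 10;python3 tv.py 700 200 215 10
```

```text
now [521.163  64.627 338.993] j [ 0.278  0.628  0.759  1.702 -0.     1.675] 0.0 0.0
shift [0.049 0.102 0.2  ] turn [ 0.1 -0.  -0.2] 230.0 0.0
now [521.163  64.627 338.993] j [0.278 0.612 0.542 1.5   0.    1.675] 0.0 0.0
shift [0.124 0.102 0.2  ] turn [ 0.1 -0.  -0.2] 256.0 0.0
```

```bash
python3 -m pendant '[[0,0.012,0.022,0,0,0],[0,0.03,0.055,0,0,0],[0.005,0.05,0.09,0,0,0],[0.01,0.068,0.127,0,0,0],[0.015,0.085,0.160,0,0,0],[0.02,0.098,0.188,0,0,0],[0.04,0.102,0.20,0,0,0],[0.07,0.102,0.20,0,0,0],[0.10,0.102,0.20,0,0,0],[0.124,0.102,0.20,0,0,0]]'
python3 - <<'E'
from h import *
save('scene','sc17');b=cv2.imread('pics/sc17.png');cv2.imwrite('pics/sc17c.png',cv2.resize(b[30:240,240:440],None,fx=2.8,fy=2.8))
E
python3 tv.py 650 196 215 10
```

```text
clock: 37.35
tcp_pos: [701.1, 191.9, 214.7]
eef_rot: [[0.0, -0.157, 0.988], [0.008, 0.988, 0.157], [-1.0, 0.008, 0.002]]
force: [0.1, 1.1, -0.1]
grip_width: -0.0
now [699.929 191.659 210.732] j [ 0.293  0.515  0.369  1.425 -0.     1.689] 0.0 0.0
shift [-0.004  0.012 -0.049] turn [-1.  -0.2 -0.4] 50.0 1.0
```

View pics/sc17c.png

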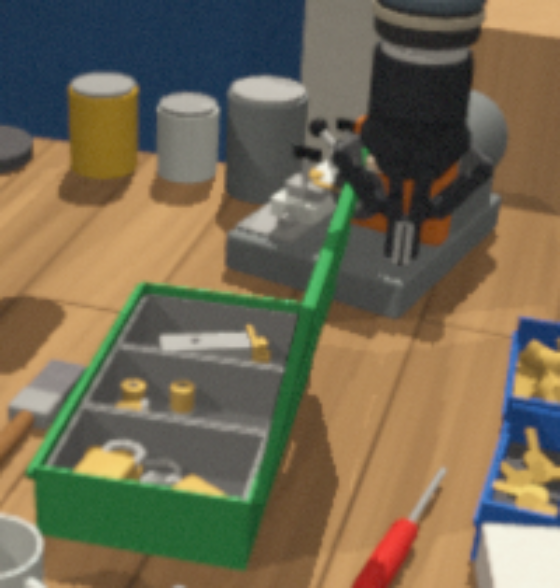

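The shut fingers are behind the lid, at crop (403,245). I'll pull it forward gently.

```bash
python3 -m pendant '[[-0.001,0,-0.005,0,0,0],[-0.002,0.001,-0.012,0,0,0],[-0.003,0.002,-0.020,0,0,0],[-0.004,0.002,-0.027,0,0,0],[-0.004,0.003,-0.034,0,0,0],[-0.004,0.003,-0.041,0,0,0],[-0.004,0.004,-0.048,0,0,0],[-0.005,0.004,-0.055,0,0,0],[-0.006,0.005,-0.062,0,0,0],[-0.006,0.005,-0.068,0,0,0]]'
python3 - <<'E'
from h import *
save('scene','sc18');b=cv2.imread('pics/sc18.png');cv2.imwrite('pics/sc18c.png',cv2.resize(b[30:240,240:440],None,fx=2.8,fy=2.8))
E
```

```text
clock: 38.4
tcp_pos: [633.3, 187.4, 224.6]
eef_rot: [[0.005, -0.158, 0.987], [0.01, 0.987, 0.158], [-1.0, 0.009, 0.006]]
force: [1.6, 1.5, 0.5]
grip_width: 0.1
```

View pics/sc18c.png

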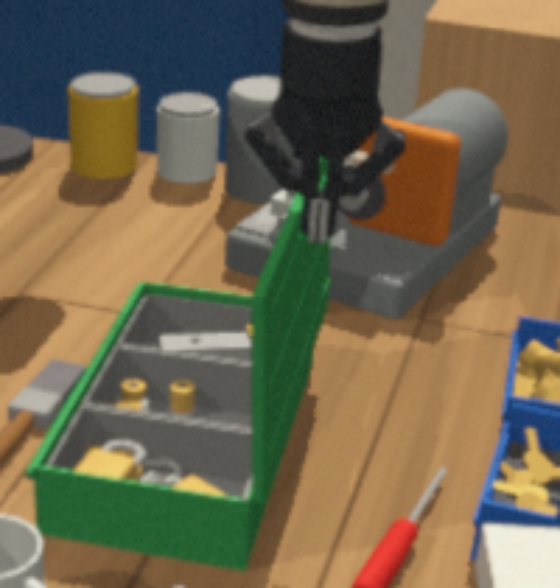

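The lid follows and is now about upright. I'll continue along the arc.

```bash
python3 -m pendant '[[0,0.001,-0.010,0,0,0],[0.001,0.001,-0.020,0,0,0],[0.003,0.002,-0.030,0,0,0],[0.006,0.003,-0.040,0,0,0],[0.009,0.004,-0.051,0,0,0],[0.014,0.005,-0.062,0,0,0],[0.019,0.005,-0.072,0,0,0],[0.025,0.006,-0.082,0,0,0],[0.031,0.007,-0.092,0,0,0],[0.037,0.008,-0.101,0,0,0]]'
python3 - <<'E'
from h import *
save('scene','sc19');b=cv2.imread('pics/sc19.png');cv2.imwrite('pics/sc19c.png',cv2.resize(b[30:240,240:440],None,fx=2.8,fy=2.8))
E
```

```text
clock: 39.45
tcp_pos: [532.6, 179.3, 186.8]
eef_rot: [[0.005, -0.158, 0.987], [0.009, 0.987, 0.158], [-1.0, 0.008, 0.006]]
force: [1.4, -0.7, 0.1]
grip_width: 0.4
```

View pics/sc19c.png

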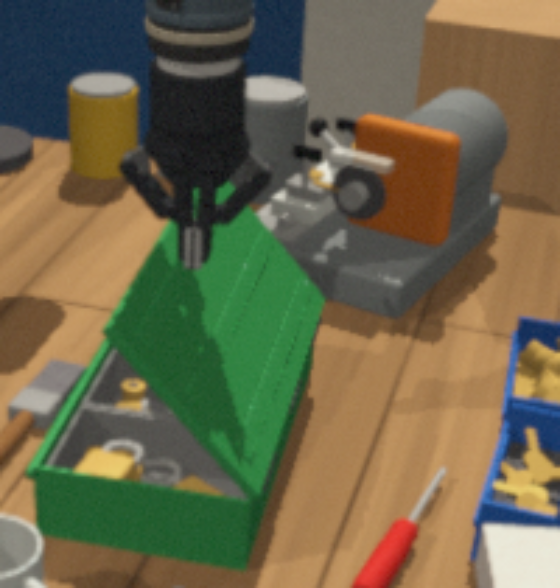

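```bash
python3 -m pendant '[[0.008,0.001,-0.010,0,0,0],[0.018,0.001,-0.020,0,0,0],[0.029,0.002,-0.030,0,0,0],[0.040,0.003,-0.039,0,0,0],[0.052,0.003,-0.046,0,0,0],[0.064,0.004,-0.052,0,0,0],[0.074,0.004,-0.056,0,0,0],[0.083,0.004,-0.059,0,0,0],[0.091,0.005,-0.061,0,0,0],[0.097,0.005,-0.062,0,0,0]]'
```

```text
clock: 40.5
tcp_pos: [471.5, 175.6, 89.1]
eef_rot: [[0.005, -0.158, 0.987], [0.009, 0.987, 0.158], [-1.0, 0.008, 0.006]]
force: [-1.0, 0.9, 0.6]
grip_width: -0.0
```

```bash
python3 -m pendant '[[0.001,0,0,0,0,0],[0.003,0,0,0,0,0],[0.005,0,0,0,0,0],[0.006,0,0,0,0,0],[0.007,0,0,0,0,0],[0.008,0,0,0,0,0],[0.009,0,0,0,0,0],[0.009,0,0,0,0,0],[0.009,0,0,0,0,0],[0.009,0,0,0,0,0]]'
```

```text
clock: 41.5
tcp_pos: [471.7, 175.6, 80.7]
eef_rot: [[0.005, -0.158, 0.987], [0.009, 0.987, 0.158], [-1.0, 0.008, 0.007]]
force: [-0.5, 0.2, 0.3]
grip_width: -0.2
```

```bash
python3 -m pendant '[[0.001,0,0,0,0,0],[0.001,0,0,0,0,0],[0.002,0,0,0,0,0],[0.002,0,0,0,0,0],[0.003,0,0,0,0,0],[0.003,0,0,0,0,0],[0.003,0,0,0,0,0],[0.003,0,0,0,0,0],[0.003,0,0,0,0,0],[0.003,0,0,0,0,0]]'
python3 - <<'E'
from h import *
save('scene','sc20');b=cv2.imread('pics/sc20.png');cv2.imwrite('pics/sc20c.png',cv2.resize(b[90:250,230:390],None,fx=3.6,fy=3.6))
save('side','s20');b=cv2.imread('pics/s20.png');cv2.imwrite('pics/s20c.png',cv2.resize(b[100:240,170:320],None,fx=3.6,fy=3.6))
E
```

```text
clock: 42.5
tcp_pos: [471.9, 175.7, 80.3]
eef_rot: [[0.007, -0.158, 0.987], [0.01, 0.987, 0.158], [-1.0, 0.009, 0.009]]
force: [-10.0, -3.7, 31.9]
grip_width: -0.0
```

View pics/sc20c.png

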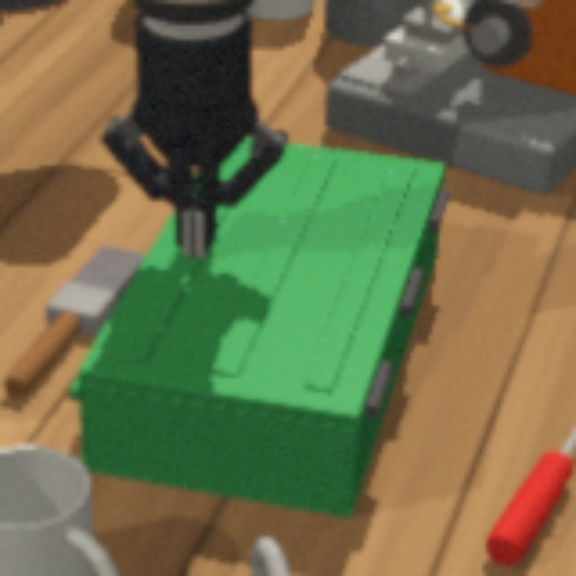

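View pics/s20c.png

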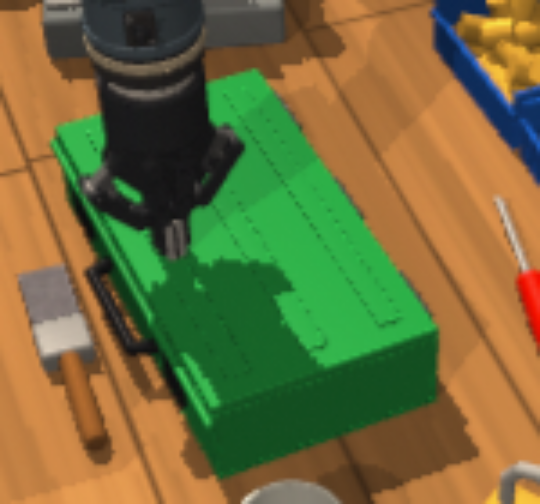

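The lid is hard against its stop: 32 N of reaction at z≈80, and both views show it lying flush on the case. I'll back off and take a final look.

```bash
python3 -m pendant '[[-0.003,0,0,0,0,0],[-0.006,0,0,0,0,0],[-0.015,0,0,0,0,0],[-0.03,0,0,0,0,0],[-0.05,0,0,0,0,0],[-0.075,0,0,0,0,0],[-0.10,0,0,0,0,0],[-0.125,0,-0.01,0,0,0],[-0.15,0,-0.02,0,0,0],[-0.17,0,-0.03,0,0,0]]'
python3 -m pendant '[[-0.005,0,-0.01,0,0,0],[-0.02,0,-0.02,0,0,0],[-0.03,0,-0.03,0,0,0],[-0.03,0,-0.04,0,0,0],[-0.03,0,-0.05,0,0,0],[-0.03,0,-0.06,0,0,0],[-0.03,0,-0.06,0,0,0],[-0.03,0,-0.06,0,0,0],[-0.03,0,-0.06,0,0,0],[-0.03,0,-0.06,0,0,0]]'
python3 - <<'E'
from h import *
save('scene','sc21');save('side','s21')
A=load('s21.npz');S=load('sc21.npz')
b=cv2.imread('pics/s21.png');cv2.imwrite('pics/s21c.png',cv2.resize(b[100:360,170:400],None,fx=2.3,fy=2.3))
E
```

```text
clock: 43.6
tcp_pos: [441.1, 169.3, 249.2]
eef_rot: [[0.006, -0.158, 0.987], [0.01, 0.987, 0.158], [-1.0, 0.009, 0.007]]
force: [-0.6, 0.5, 0.5]
grip_width: 0.2
clock: 44.6
tcp_pos: [382.2, 159.7, 276.9]
eef_rot: [[0.005, -0.158, 0.987], [0.009, 0.987, 0.158], [-1.0, 0.008, 0.006]]
force: [-0.1, -0.1, -0.3]
grip_width: 0.1
```

View pics/sc21.png

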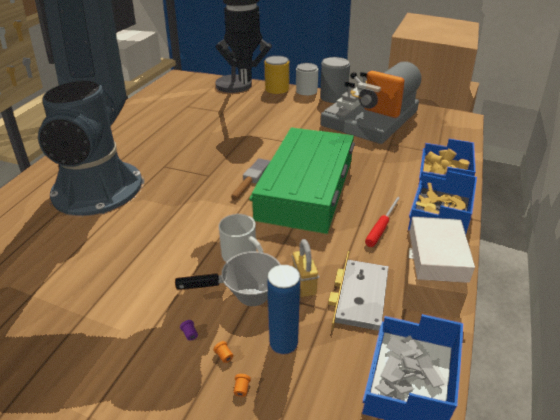

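View pics/s21c.png

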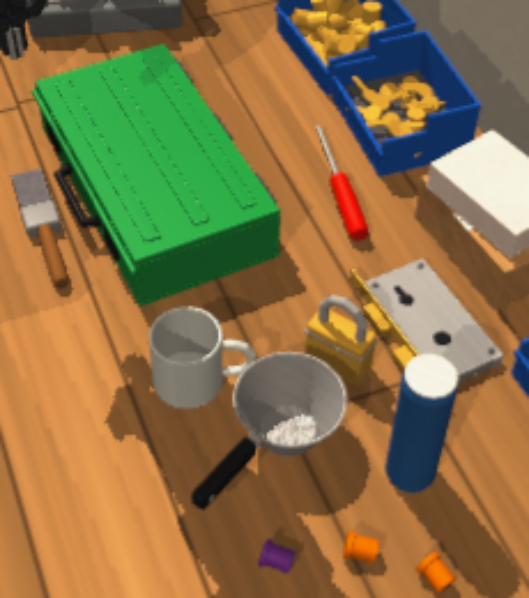

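The lid is shut flat, the dipper stands upright and empty at its spot, and everything else is in place. The robot is clear of all of it, so I'm handing in.

```bash
python3 -c "
from bench import ctrl
print(ctrl.sign_off())"
```

```text
the job is handed in; nothing more can be done
None
```

I poured all six barrels into the empty middle compartment, stood the empty dipper back on its original spot, then shut the lid, at about 45 s on the clock.

- **Regrip:** The first tool-down grip could not tip far enough within the joint ranges. I untilted over the case without spilling, set the dipper back down, regripped the handle with the tool slanted 40°, and poured over the front lip.
- **Barrels:** The wrist view from above showed all six in the middle compartment. The load at the wrist fell from about 4.5 N to 2 N, the dipper's own weight.
- **Dipper:** Both outside cameras show it standing upright and empty. The contact reading when I set it down was within the noise, so I released it within about 1 mm of the bench.
- **Lid:** It met a hard stop with the fingertips at z ≈ 80 mm (stated top 81–83 mm) and a reaction of about 32 N. It lies flat in both views and stayed shut after the arm backed off.
- **Other things on the bench:** They look unmoved in the before and after pictures. I compared these by eye and did not measure each one.
- **Disagreements:** Heights of the dipper's rim and handle measured 2–6 mm under the stated ones, within the error of my pixel picks. The lid angle came out between 1.63 and 1.76 rad from different views.

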